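Hang the rinse basket on the keeper peg and drop the splash guard on its pins

TASK

Get the drain station ready: slide the wire basket's eye onto the station's horizontal peg, far enough in that the gravity flap it lifts drops down again behind the eye, and let it hang freely there. Then set the splash guard in front of it, its panel facing out beyond the peg's free end, lowering both knuckles together fully down over the two upright pins before you let go (do not drop it). Leave the loose glassware standing where it is.

Things in the scene. Friction and masses are not known exactly. Their poses are not given: they have to be found in the camera images.
- station: Drain station, a fixed steel stand; origin on the worktop under the flap's pivot. Axes: x along the peg from its free end inward to the column (away from the robot), y left, z up. Base plate 12 mm high; column 40 mm wide, top at 172 mm, face at x = 100 mm; a level peg at the column's top; two upright pins at the front. Nothing stands above the peg.
- peg_pivot (a point): The flap's pivot on the peg's centre line, 160 mm above the worktop, axes as the station's. The peg is a fork of two flat cheeks, together 15 mm wide and 14 mm high; its rounded free end is at x = -19 mm, a round stop collar (diameter 42 mm) at x = 62 mm.
- flap (a joint): Gravity flap (40 g, 5 mm wide) in the peg's slot, reaching 38 mm below its pivot. 0: hanging down, against a stop, so it cannot swing outward; up to 1.5 rad: swung inward and up. It falls back by itself. An eye pushed inward along the peg swings it up; held in line with the peg, the eye must go more than 34 mm past the pivot before the flap falls behind it.
- pin_left (a point): Left of the two upright pins, on its axis at its shoulder, 60 mm above the worktop, at x = -70, y = +80 mm in the station's axes. The pin is 8 mm in diameter, round-tipped, and stands 32 mm above the 18 mm wide shoulder.
- pin_right (a point): Right pin, same as the left, at y = -80 mm.
- basket: Loose wire rinse basket, 0.2 to 0.35 kg, steel, standing at the start. Origin: centre of its underside. Tray 70 mm (x) by 96 mm (y), 36 mm high; a wire bail in its y-z plane rises to a round eye with a flat grip tab above; 185 mm high in all. The eye's hole runs along x; the basket is the same turned half round.
- basket_tab (a point): Centre of the basket's grip tab, 166 mm above its underside: a plate 12 mm thick (x), 36 mm wide (y), 145 to 185 mm above the underside.
- basket_eye (a point): Centre of the basket's eye, 120 mm above its underside: ring of 8 mm round bar in the y-z plane, clear hole 34 mm, outside 50 mm. Hanging on the peg it is about 9 mm below the peg's centre line.
- guard: Loose splash guard, aluminium, 0.2 to 0.35 kg, standing at the start. Origin: centre of its panel's underside. Panel 170 mm (y) by 5 mm, 100 mm high; 20 mm lip at the foot in front (-x); a wing at each end pointing back (+x, 27 mm) ends in a knuckle. Fitted, the panel is at x = -105 mm in the station's axes, 15 mm above the worktop, axes in line with the station's.
- guard_lug (a point): Centre of the flat grip lug on top of the guard, 115 mm above its underside: 12 mm thick (x), 56 mm wide (y), 100 to 132 mm above the underside.
- knuckle_left (a point): Bottom centre of the guard's left knuckle: an upright tube, outside 21 mm, hole 13 mm, 25 mm long, at x = +35, y = +80 mm and 45 mm above the guard's underside. It goes on the left pin; seated, this point is at pin_left.
- knuckle_right (a point): The same of the right knuckle, at y = -80 mm; it goes on the right pin.
- cylinder_mid (a point): Tall glass measuring cylinder with a blue foot, 198 mm high, 66 mm wide at the foot; loose bystander; point half-way up. Fixed nearby: a tall black computer case (about 0.4 m high) left of and behind the station, beyond world x = 0.58 for y = 0.03 to 0.27; keep the gripper short of it.
- flask_mid (a point): Conical glass flask, 128 mm high, 82 mm wide; loose bystander; point half-way up.
- beaker_mid (a point): Glass beaker, 92 mm high, 77 mm wide; loose bystander; point half-way up.

How it is judged:
On the way, in this order (a step that is already met when the one before it is completed fails the run):
1. the basket's eye is on the peg and lifts the flap (value of joint flap above 0.5 rad and x of basket_eye in the frame of peg_pivot above 0.005 m and y of basket_eye in the frame of peg_pivot between -0.012 and 0.012 m and z of basket_eye in the frame of peg_pivot between -0.018 and 0.014 m), for 0.04 s.
2. the basket hangs on the peg, let go, with the flap down behind its eye (x of basket_eye in the frame of peg_pivot between 0.006 and 0.062 m and y of basket_eye in the frame of peg_pivot between -0.012 and 0.012 m and z of basket_eye in the frame of peg_pivot between -0.018 and 0.014 m and value of joint flap below 0.15 rad and angle between basket_eye's own z axis and vertical below 0.2 rad and linear speed of basket below 0.03 m/s and contact force between the fingers and basket below 0.05 N), for 0.2 s.
3. the guard, still held, is lowered with both knuckles over the pins (horizontal distance between knuckle_left and pin_left below 0.008 m and z of knuckle_left in the frame of pin_left below 0.012 m and horizontal distance between knuckle_right and pin_right below 0.008 m and z of knuckle_right in the frame of pin_right below 0.012 m and contact force between the fingers and guard above 0.3 N), for 0.04 s.
At the end, for the whole second after the job is handed in: The basket hangs still and upright (0.2 rad) on the peg, its eye centre 6 to 62 mm inward of the pivot, within 12 mm sideways, flap below 0.15 rad; both knuckles are on their own pins, within 6 mm sideways and 4 mm of the shoulder, guard upright within 0.1 rad (all of step 2 and horizontal distance between knuckle_left and pin_left below 0.006 m and z of knuckle_left in the frame of pin_left between -0.004 and 0.004 m and horizontal distance between knuckle_right and pin_right below 0.006 m and z of knuckle_right in the frame of pin_right between -0.004 and 0.004 m and angle between guard_lug's own z axis and vertical below 0.1 rad); the robot touches nothing.
It fails at once if the measuring cylinder is pushed away or knocked over (distance of cylinder_mid from where it was at the start of the episode above 0.03 m or angle between cylinder_mid's own z axis and vertical above 0.5 rad).
It fails at once if the conical flask is pushed away or knocked over (distance of flask_mid from where it was at the start of the episode above 0.03 m or angle between flask_mid's own z axis and vertical above 0.5 rad).
It fails at once if the beaker is pushed away or knocked over (distance of beaker_mid from where it was at the start of the episode above 0.03 m or angle between beaker_mid's own z axis and vertical above 0.5 rad).
It also fails if it takes over 72 s, if anything falls off the work surface, if the arm or the gripper's body presses on something with over 40 N, if the wrist force passes 120 N, or if a joint passes its speed limit or range.

ROBOT

A 6-joint arm with a two-finger parallel gripper is mounted at the origin on a cart in front of the work surface, level with it; the furniture and walls round the work are solid. World frame = base frame: x ahead of the robot, y to its left, z up, the work surface at z = 0. Lengths are in m, angles in rad, forces in N, time in s.
With the tool pointing down it reaches from about 0.35 to 0.975 m from the base axis. Payload 4.9 kg.
Tool frame: the origin (TCP) lies midway between the tips of the shut fingers; the grasp point (between the pads) lies manip.grip_depth behind it (manip.grip_depth is the distance from the TCP to the grasp point, in m); z points along the fingers, x is the direction in which the jaws open and shut, and the axes are right-handed (so a half turn about z gives the same grasp; the last joint's range is limited). The gripper opens to 85 mm and grips with 20 to 120 N. Pads are 22 mm wide; open, the fingers measure 114 mm over their backs; the gripper's body (76 mm by 85 mm) begins 54 mm behind the grasp point. The pads swing forward as they close: fully open they stand 13 mm farther back than shut.
Start: joints at [1.08, 0.053, 1.613, -0, 1.476, -0.119], TCP at [0.227, 0.582, 0.231] pointing down, gripper open.
Joint ranges: [-3.01, 3.01], [-1.01, 2.22], [0.06, 2.58], [-1.02, 4.17], [0.09, 2.62], [-3.14, 3.14]. Speed limits (rad/s): [2.57, 2.57, 3.14, 3.14, 3.14, 3.14].

INTERFACE

Orientations are given as a unit quaternion [w, x, y, z].
In Python, from plant import state, grab_frame, ticket, manip gives the robot as it stands.
- The arm moves only by the tool carry_out, never from a script. Its argument "moves" is a list that holds one entry, the list of rows, each a list of 7 numbers: the turn, a rotation vector about the tool's x, y, z each as a share of 5 degrees, from -1 to 1, then the shift along the tool's x, y, z each as a share of 0.04 m, from -1 to 1, then the gripper command: -1 is shut, 1 is fully open, values between are in proportion. A call has 1 to 8 rows; each row shifts and turns the commanded pose from where the row before left it, along the tool's axes as they then stand; what a row does not reach is not made up. A row lasts 1/12 s, in which the tool goes at most 41.7 mm and 7.16 degrees, less where a joint would pass 70% of its speed; a pose out of reach is approached as far as the arm can. A call with a number of a shift or a turn outside -1 to 1 is refused whole. A call with a gripper value outside its range is refused whole. The fingers move at their own pace and stop on an object; the grip force is fixed at half the most. Time passes only in rows, so rows that do not move let the fingers close. It gives the time, the measured TCP pose, the force and the opening at its end, in the units of the state.
- state(): the state, without advancing time (a new reading comes with each control period).
- grab_frame(name): name is "side" or "top"; returns a dict with "frame" (400x640x3 uint8, red, green, blue), "z_map" (400x640 float32, m along the optical axis (not along the pixel's ray), 0 where there is no reading), "K" (3x3 intrinsics, pixels), "k1" (the pictures are not rectified: a ray, as slopes to the right and down, at radius r is drawn at 1 + k1 r^2 times it, then the intrinsics apply), "world_from_camera" (4x4, takes a point from camera to world coordinates). Camera axes: x right, y down, z forward; pixel columns grow to the right and rows downward; lengths in m; the calibration is good to about 2 mm. A picture is of the moment at which its call begins.
- ticket.job_done(): hands the job in, once; it reports no verdict.
The state is a dict: "time": time; "joint_pos": joint angles; "joint_vel": joint speeds; "joint_efforts": joint torques, N m; "tool_pos": TCP position; "tool_rot": TCP orientation; "contact_force": force on the tool from outside, world axes, zero at the start; "ft_torque": the same for the moment, N m; "gripper_width": opening from 0.0 (shut) to 1.0 (fully open).
Only numpy, scipy, OpenCV 4.12 (cv2) and the standard library are available. Lean on these libraries where they do the work, as an engineer would, in place of code of your own. Each camera call takes 0.05 s, during which the arm holds its last target.

## Working session

There is one attempt and no reset: what is moved stays moved. The work goes in short steps, Python scripts to look and compute and a tool call to move; the robot and the scene stay as the last step left them, time stands still between calls to the robot, and variables do not carry over. Pictures are saved under pics/ and viewed, and the job is handed in when it is done.

Besides the shell and the picture viewer there is one more tool, called after "Emit:" as name(argument=value, ...) on one line, values as JSON. carry_out: Moves the arm, as the interface text tells. Shift numbers are shares of 0.04 m and turn numbers shares of 5 degrees, none past 1 either way. Its arguments: {"type":"object","properties":{"moves":{"type":"array"}},"required":["moves"]}

```bash
mkdir -p pics; ls
cat > h.py <<'E'
import numpy as np, cv2
from plant import state, grab_frame, ticket, manip
E
python3 - <<'E'
from h import *
for n in ("side","top"):
    d=grab_frame(n); np.savez(f"pics/{n}0.npz",**d)
    cv2.imwrite(f"pics/{n}0.png",d["frame"][:,:,::-1])
    print(n,d["K"],d["k1"],d["world_from_camera"].round(4), (d["z_map"]>0).mean())
print(state(), manip.grip_depth)
E
```

```text
pics
side [[518.79265738   0.         316.39836183]
 [  0.         518.79265738 199.14801717]
 [  0.           0.           1.        ]] -0.04266830823967895 [[ 0.5932 -0.6909  0.4132 -0.1971]
 [-0.805  -0.5129  0.2981 -0.579 ]
 [ 0.0059 -0.5095 -0.8605  1.6411]
 [ 0.      0.      0.      1.    ]] 0.9813828125
top [[399.46779671   0.         322.65295671]
 [  0.         399.46779671 208.18074386]
 [  0.           0.           1.        ]] -0.08944704237404837 [[ 0.0078 -0.9775  0.2108  0.2501]
 [-1.     -0.0071  0.004  -0.0645]
 [-0.0024 -0.2108 -0.9775  1.3379]
 [ 0.      0.      0.      1.    ]] 0.99615234375
{'time': 0.1, 'joint_pos': array([ 1.07998625e+00,  5.33088801e-02,  1.61415812e+00, -6.60669919e-06,
        1.47598554e+00, -1.19005828e-01]), 'joint_vel': array([-0.00033809, -0.00014795, -0.00299868, -0.00209066,  0.00012705,
       -0.00085299]), 'joint_efforts': array([ 3.65999322e-04, -3.94904709e+01, -3.71364105e+01, -7.31076648e-05,
        3.92188944e-03,  7.08122457e-06]), 'tool_pos': array([0.22679934, 0.58179628, 0.23017391]), 'tool_rot': array([ 4.32749528e-04,  8.25619532e-01,  5.64226482e-01, -8.23126211e-04]), 'contact_force': array([ 0.19033496, -0.7955585 ,  0.58985242]), 'ft_torque': array([ 0.06259935, -0.00996129, -0.03958388]), 'gripper_width': 0.9987724449744252} 0.0187
```

View pics/side0.png

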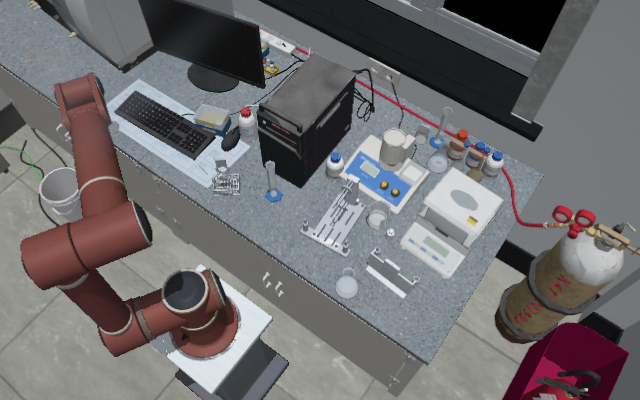

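View pics/top0.png

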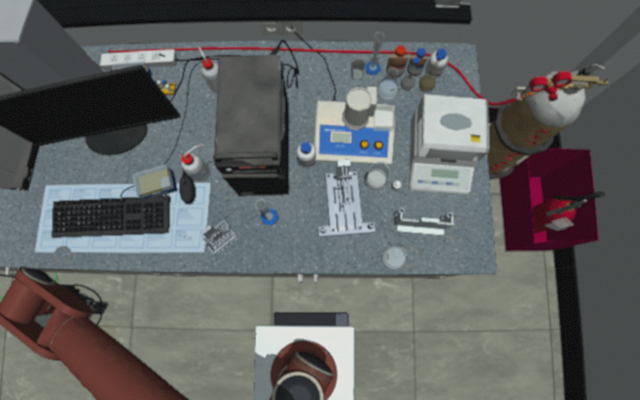

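```bash
cat >> h.py <<'E'
def ray(d,uv):
    uv=np.asarray(uv,float).reshape(-1,2)
    K=d["K"]; y=np.c_[(uv[:,0]-K[0,2])/K[0,0],(uv[:,1]-K[1,2])/K[1,1]]
    k=float(d["k1"]); s=y.copy()
    for _ in range(20): s=y/(1+k*(s**2).sum(1,keepdims=True))
    T=d["world_from_camera"]
    return T[:3,3], np.c_[s,np.ones(len(s))]@T[:3,:3].T
def onz(d,uv,z):
    o,r=ray(d,uv); return o+r*((z-o[2])/r[:,2])[:,None]
def proj(d,P):
    T=d["world_from_camera"]; p=(np.asarray(P,float).reshape(-1,3)-T[:3,3])@T[:3,:3]
    s=p[:,:2]/p[:,2:]; s=s*(1+float(d["k1"])*(s**2).sum(1,keepdims=True))
    return s*d["K"][0,0]+d["K"][:2,2]
def cloud(d):
    v,u=np.mgrid[:400,:640]; o,r=ray(d,np.c_[u.ravel(),v.ravel()])
    return (o+r*d["z_map"].reshape(-1,1)).reshape(400,640,3)
def crop(d,x0,y0,x1,y1,name,s):
    c=cv2.resize(d["frame"][y0:y1,x0:x1,::-1],None,fx=s,fy=s,interpolation=cv2.INTER_CUBIC)
    for k in range((x0//20+1)*20,x1,20):
        cv2.putText(c,str(k),(int((k-x0)*s),10),0,.35,(0,0,255)); c[:16:1,int((k-x0)*s)]=(0,0,255)
    for k in range((y0//20+1)*20,y1,20):
        cv2.putText(c,str(k),(0,int((k-y0)*s)),0,.35,(0,0,255)); c[int((k-y0)*s),:16]=(0,0,255)
    cv2.imwrite(name,c)
def load(n): return dict(np.load(f"pics/{n}.npz"))
E
python3 - <<'E'
from h import *
t=load("top0"); s=load("side0")
crop(t,190,150,460,275,"pics/t_a.png",2.9)
crop(s,200,140,430,310,"pics/s_a.png",3.4)
E
```

```text
(no output)
```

View pics/t_a.png

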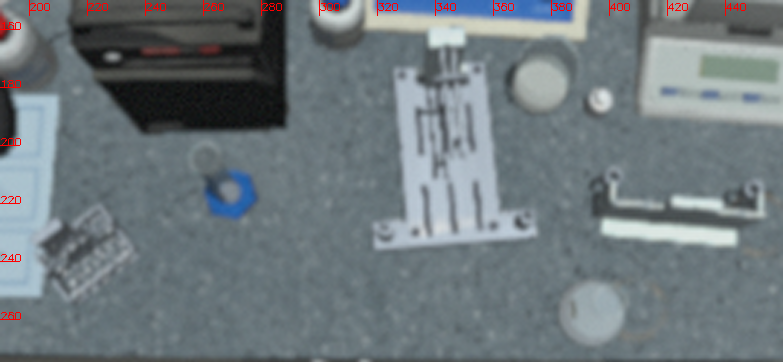

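View pics/s_a.png

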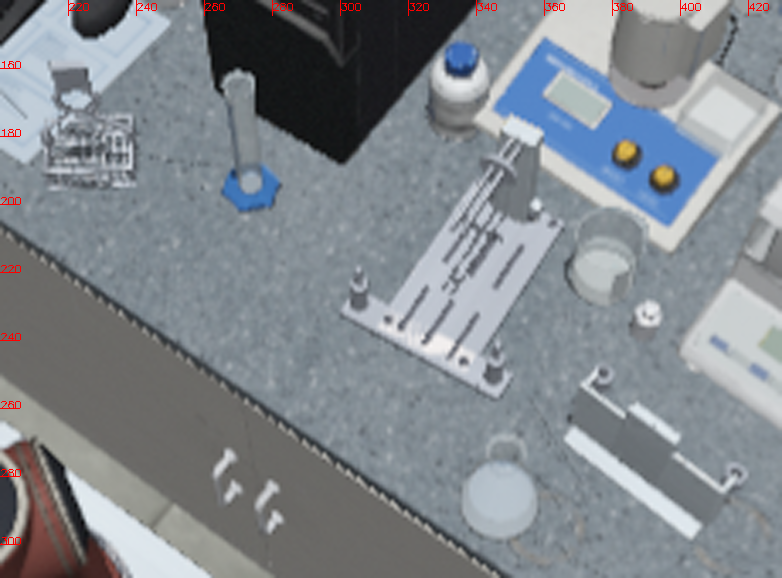

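Run:
```python
from h import *
for n,R in (("top0",dict(bask=(200,215,240,256),stat=(312,155,378,238),guard=(390,205,460,240))),("side0",dict(bask=(205,155,245,200),stat=(295,170,370,260),guard=(362,240,425,302)))):
    d=load(n); P=cloud(d)
    for k,(a,b,c,e) in R.items():
        q=P[b:e,a:c].reshape(-1,3); 
        print(n,k)
        for lo,hi in ((.005,.02),(.02,.05),(.05,.08),(.08,.1),(.1,.13),(.13,.16),(.16,.2)):
            m=q[(q[:,2]>lo)&(q[:,2]<hi)]
            if len(m): print((lo,hi),len(m),m.mean(0).round(3),m.min(0).round(3),m.max(0).round(3))
```

```text
top0 bask
(0.005, 0.02) 70 [0.429 0.287 0.012] [0.373 0.226 0.005] [0.504 0.36  0.02 ]
(0.02, 0.05) 105 [0.427 0.279 0.033] [0.378 0.226 0.02 ] [0.486 0.344 0.05 ]
(0.05, 0.08) 27 [0.434 0.282 0.069] [0.402 0.246 0.051] [0.461 0.323 0.079]
(0.08, 0.1) 18 [0.433 0.284 0.089] [0.414 0.263 0.081] [0.451 0.309 0.1  ]
(0.1, 0.13) 37 [0.432 0.284 0.111] [0.418 0.265 0.1  ] [0.446 0.303 0.13 ]
(0.13, 0.16) 27 [0.431 0.281 0.146] [0.42  0.269 0.13 ] [0.446 0.301 0.159]
(0.16, 0.2) 71 [0.431 0.284 0.178] [0.419 0.269 0.16 ] [0.446 0.302 0.186]
top0 stat
(0.005, 0.02) 1925 [ 0.539 -0.132  0.011] [ 0.441 -0.245  0.005] [ 0.702 -0.021  0.02 ]
(0.02, 0.05) 573 [ 0.677 -0.158  0.041] [ 0.45  -0.244  0.02 ] [ 0.716 -0.021  0.05 ]
(0.05, 0.08) 197 [ 0.628 -0.166  0.06 ] [ 0.451 -0.243  0.05 ] [ 0.714 -0.022  0.08 ]
(0.08, 0.1) 64 [ 0.615 -0.164  0.089] [ 0.456 -0.237  0.08 ] [ 0.699 -0.023  0.1  ]
(0.1, 0.13) 26 [ 0.636 -0.123  0.114] [ 0.633 -0.143  0.101] [ 0.64  -0.104  0.13 ]
(0.13, 0.16) 67 [ 0.605 -0.124  0.149] [ 0.518 -0.146  0.13 ] [ 0.639 -0.103  0.16 ]
(0.16, 0.2) 237 [ 0.606 -0.126  0.16
[... 1532 characters left out ...]
 0.129]
(0.13, 0.16) 91 [ 0.609 -0.123  0.149] [ 0.521 -0.142  0.13 ] [0.66  0.062 0.16 ]
(0.16, 0.2) 215 [ 0.605 -0.126  0.17 ] [ 0.519 -0.147  0.16 ] [ 0.659 -0.1    0.185]
side0 guard
(0.005, 0.02) 574 [ 0.489 -0.398  0.009] [ 0.365 -0.523  0.005] [ 0.622 -0.245  0.02 ]
(0.02, 0.05) 450 [ 0.557 -0.4    0.037] [ 0.47  -0.475  0.02 ] [ 0.642 -0.307  0.05 ]
(0.05, 0.08) 350 [ 0.523 -0.397  0.062] [ 0.468 -0.482  0.05 ] [ 0.647 -0.304  0.08 ]
(0.08, 0.1) 133 [ 0.479 -0.393  0.09 ] [ 0.47  -0.475  0.08 ] [ 0.509 -0.307  0.1  ]
(0.1, 0.13) 120 [ 0.475 -0.393  0.112] [ 0.469 -0.472  0.1  ] [ 0.487 -0.307  0.13 ]
(0.13, 0.16) 47 [ 0.477 -0.39   0.133] [ 0.469 -0.417  0.13 ] [ 0.484 -0.364  0.14 ]
```

Run:
```python
from h import *
def box(q,lo,hi): return q[((q>lo)&(q<hi)).all(1)]
def line(m):
    c=m[:,:2].mean(0); u,s,v=np.linalg.svd(m[:,:2]-c); return c,v[0]*np.sign(v[0][0]),np.degrees(np.arctan2(v[0][1],v[0][0]))
for n in ("top0","side0"):
    q=cloud(load(n)).reshape(-1,3)
    pk=box(q,(.5,-.15,.145),(.60,-.1,.2)); c,v,a=line(pk); print(n,"peg",len(pk),c,a,pk.min(0),pk.max(0))
    print(" col",box(q,(.6,-.2,.165),(.68,-.05,.19)).mean(0),box(q,(.6,-.2,.165),(.68,-.05,.19)).min(0),box(q,(.6,-.2,.165),(.68,-.05,.19)).max(0))
    for nm,lo,hi in (("pL",(.43,-.06,.066),(.49,0,.2)),("pR",(.43,-.26,.066),(.49,-.2,.2)),("shL",(.43,-.06,.045),(.49,0,.066)),("shR",(.43,-.26,.045),(.49,-.2,.066))):
        m=box(q,lo,hi); print(nm,len(m),m.mean(0).round(4),m.min(0).round(4),m.max(0).round(4))
    lug=box(q,(.44,-.45,.105),(.52,-.33,.15)); c,v,a=line(lug); print(" lug",len(lug),lug.mean(0),a,lug.min(0),lug.max(0))
    pan=box(q,(.455,-.5,.03),(.49,-.3,.1)); c,v,a=line(pan); print(" panel",len(pan),c,a)
    for nm,lo,hi in (("kL",(.495,-.33,.062),(.55,-.29,.08)),("kR",(.49,-.5,.062),(.55,-.45,.08))):
        m=box(q,lo,hi); print(nm,len(m),m.mean(0).round(4),m.min(0).round(4),m.max(0).round(4))
    tab=box(q,(.40,.25,.15),(.46,.32,.2)); c,v,a=line(tab); print(" tab",len(tab),tab.mean(0),a,tab.min(0),tab.max(0))
    b=box(q,(.35,.2,.018),(.52,.37,.045)); r=cv2.minAreaRect(b[:,:2].astype(np.float32)*1000); print("tray",r)
    if 1:
        for nm,lo,hi in (("cyl",(.4,.1,.1),(.57,.25,.25)),("beaker",(.5,-.25,.05),(.7,-.15,.11)),("flask",(.33,-.42,.06),(.44,-.25,.14))):
            m=box(q,lo,hi); print(nm,len(m), m.mean(0).round(4),m.min(0).round(4),m.max(0).round(4)) if len(m) else 0
t=load("top0")
print(onz(t,[[376,178],[395,257],[269,217],[240,190],[287,192]],0))
```

```text
top0 peg 131 [ 0.56841236 -0.12816896] -173.0172817272086 [ 0.5167644  -0.1452919   0.14653534] [ 0.59993638 -0.10608884  0.18152006]
 col [ 0.63946247 -0.12306141  0.16949803] [ 0.6001509  -0.14558632  0.16503753] [ 0.65856503 -0.10264224  0.17821517]
pL 4 [ 0.4575 -0.0578  0.0846] [ 0.4539 -0.0579  0.0773] [ 0.4617 -0.0578  0.0886]
pR 9 [ 0.4723 -0.2176  0.0836] [ 0.4696 -0.22    0.0677] [ 0.4762 -0.2145  0.0914]
shL 10 [ 0.4562 -0.0542  0.0568] [ 0.4506 -0.0578  0.0491] [ 0.4638 -0.0512  0.0621]
shR 18 [ 0.4706 -0.217   0.059 ] [ 0.4645 -0.2266  0.055 ] [ 0.4808 -0.2103  0.0639]
 lug 95 [ 0.4740744  -0.38944718  0.12637405] -95.80080378139485 [ 0.46709572 -0.41701115  0.1059707 ] [ 0.48286559 -0.36367487  0.13599785]
 panel 271 [ 0.47484395 -0.39390537] -93.21310610124397
kL 28 [ 0.5145 -0.3133  0.0691] [ 0.5009 -0.3249  0.0621] [ 0.5259 -0.3041  0.0785]
kR 22 [ 0.503  -0.472   0.0678] [ 0.4928 -0.4823  0.0626] [ 0.5109 -0.4636  0.0753]
 tab 80 [0.43132351 0.28358642 0.17571689] 124.68517581693942 [0.41863277 0.26884495 0.15292491] [0.44628515 0.30191324 0.18641272]
tray ((432.741
[... 1290 characters left out ...]
25  0.0765]
 tab 92 [0.43051478 0.28508753 0.17234365] -49.85478116171809 [0.41773745 0.27077488 0.15063598] [0.4478651  0.30214212 0.1933619 ]
tray ((433.66864013671875, 286.9765319824219), (79.09117126464844, 97.86529541015625), 37.056888580322266)
cyl 180 [0.5069 0.1232 0.1618] [0.4922 0.1091 0.1002] [0.5259 0.1424 0.2036]
beaker 174 [ 0.6523 -0.2233  0.0727] [ 0.6046 -0.2499  0.05  ] [ 0.6998 -0.1515  0.0978]
flask 234 [ 0.3689 -0.2977  0.0933] [ 0.3465 -0.3215  0.0606] [ 0.3963 -0.2722  0.1312]
[[ 0.64767047 -0.24438529  0.        ]
 [ 0.37300831 -0.30280855  0.        ]
 [ 0.50642851  0.12399349  0.        ]
 [ 0.60114785  0.22873242  0.        ]
 [ 0.59496413  0.06472721  0.        ]]
```

Run:
```python
from h import *
def box(q,lo,hi): return q[((q>lo)&(q<hi)).all(1)]
for n in ("top0","side0"):
    d=load(n);P=cloud(d);q=P.reshape(-1,3)
    for nm,lo,hi in (("pL",(.43,-.08,.066),(.49,-.03,.11)),("pR",(.43,-.24,.066),(.49,-.2,.11)),("shL",(.43,-.09,.045),(.49,-.02,.066)),("shR",(.43,-.26,.045),(.49,-.18,.066))):
        m=box(q,lo,hi); print(nm,len(m),((m.min(0)+m.max(0))/2).round(4),m.mean(0).round(4),(m.max(0)-m.min(0)).round(4))
    m=box(q,(.40,-.26,.006),(.72,-.02,.018)); 
    # plate side edges: front bar outline
    r=cv2.minAreaRect((box(m,(0,-1,0),(.475,1,1))[:,:2]*1000).astype(np.float32)); print(n,"frontbar",r)
    r=cv2.minAreaRect((box(m,(.49,-1,0),(.66,1,1))[:,:2]*1000).astype(np.float32)); print("plate",r)
    col=box(q,(.632,-.17,.168),(.68,-.08,.176));print("coltop",cv2.minAreaRect((col[:,:2]*1000).astype(np.float32)))
    pg=box(q,(.51,-.15,.160),(.585,-.11,.175))
    pr=[]
    for a in np.arange(.52,.585,.01):
        s=pg[(pg[:,0]>=a)&(pg[:,0]<a+.01)]
        if len(s): pr.append((a+.005,round((s[:,1].min()+s[:,1].max())/2,4),round(np.ptp(s[:,1]),4),s[:,2].max().round(4)))
    print(pr, pg[:,0].min())
    crop(d,*((300,155,390,245) if n[0]=="t" else (290,165,380,255)),f"pics/{n}_st.png",6.5)
```

```text
pL 8 [ 0.4578 -0.0594  0.0796] [ 0.4576 -0.0594  0.0841] [0.0078 0.0032 0.0217]
pR 9 [ 0.4729 -0.2173  0.0796] [ 0.4723 -0.2176  0.0836] [0.0066 0.0055 0.0237]
shL 19 [ 0.4572 -0.0594  0.0556] [ 0.4563 -0.0589  0.0569] [0.0131 0.0163 0.013 ]
shR 18 [ 0.4726 -0.2184  0.0594] [ 0.4706 -0.217   0.059 ] [0.0163 0.0164 0.0089]
top0 frontbar ((438.5038757324219, -136.75909423828125), (191.3003387451172, 73.05672454833984), 89.4151382446289)
plate ((574.58837890625, -140.3804473876953), (234.9678497314453, 167.35391235351562), 89.05531311035156)
coltop ((645.7949829101562, -122.05631256103516), (20.40311050415039, 39.31498718261719), 6.690279960632324)
[(np.float64(0.525), np.float64(-0.133), np.float64(0.0125), np.float64(0.1688)), (np.float64(0.535), np.float64(-0.1316), np.float64(0.0152), np.float64(0.1704)), (np.float64(0.545), np.float64(-0.1316), np.float64(0.0153), np.float64(0.1676)), (np.float64(0.555), np.float64(-0.1302), np.float64(0.0123), np.float64(0.1664)), (np.float64(0.5650000000000001), np.float64(-0.1301), np.float64(0.0124), np.float64(0.1702)), (np.float64(0.575000000
[... 779 characters left out ...]
3125), (24.797618865966797, 38.454463958740234), 10.490110397338867)
[(np.float64(0.525), np.float64(-0.1334), np.float64(0.0142), np.float64(0.1726)), (np.float64(0.535), np.float64(-0.1306), np.float64(0.0181), np.float64(0.1728)), (np.float64(0.545), np.float64(-0.1316), np.float64(0.0141), np.float64(0.1701)), (np.float64(0.555), np.float64(-0.1291), np.float64(0.0148), np.float64(0.1732)), (np.float64(0.5650000000000001), np.float64(-0.1284), np.float64(0.0144), np.float64(0.1684)), (np.float64(0.5750000000000001), np.float64(-0.1281), np.float64(0.0154), np.float64(0.172)), (np.float64(0.5850000000000001), np.float64(-0.1275), np.float64(0.0131), np.float64(0.1722))] 0.5193482670578636
```

View pics/top0_st.png

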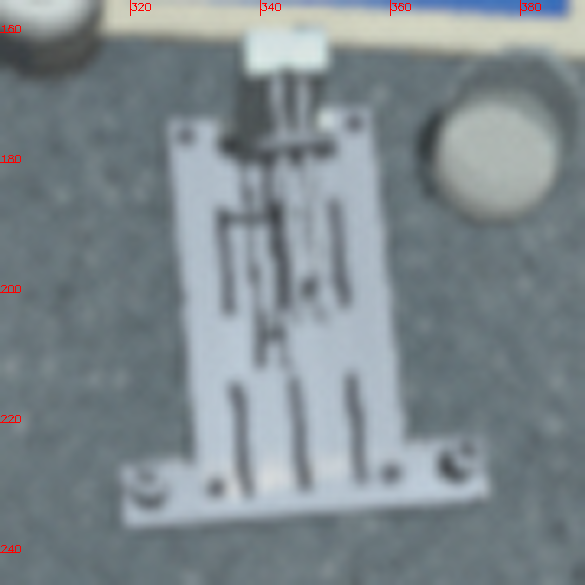

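View pics/side0_st.png

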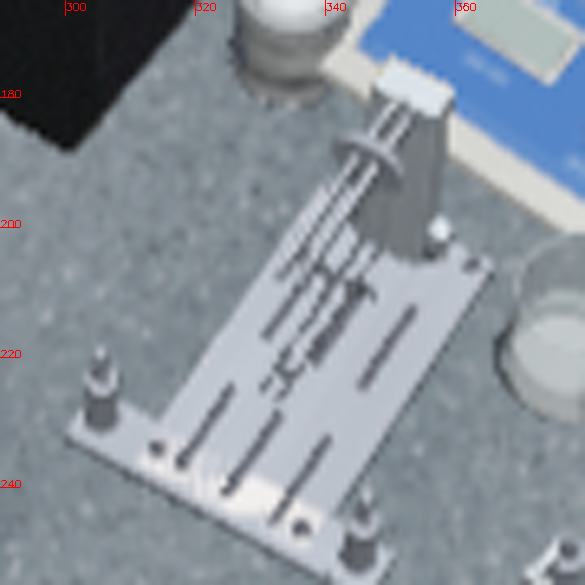

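```bash
cat >> h.py <<'E'
from scipy.spatial.transform import Rotation as Ro
def need(pos,yawdeg):
    "print shift units and turn units (tool axes as now) to tool-down pose with tool x at yaw"
    s=state(); q=s["tool_rot"]; R=Ro.from_quat([q[1],q[2],q[3],q[0]])
    y=np.radians(yawdeg); X=np.array([np.cos(y),np.sin(y),0]); Z=np.array([0,0,-1.]); Y=np.cross(Z,X)
    T=Ro.from_matrix(np.c_[X,Y,Z])
    x=R.as_matrix()[:,0]
    print("t",round(s["time"],2),"pos",s["tool_pos"].round(4),"yaw",np.degrees(np.arctan2(x[1],x[0])).round(2),"z",R.as_matrix()[:,2].round(4),"F",s["contact_force"].round(2),"w",round(s["gripper_width"],3))
    print("shift units",(R.inv().apply(np.array(pos)-s["tool_pos"])/.04).round(3),"turn units",(np.degrees((R.inv()*T).as_rotvec())/5).round(3))
    print("shift units in final frame",(T.inv().apply(np.array(pos)-s["tool_pos"])/.04).round(3))
E
python3 -c "
from h import *
need([.431,.285,.240],37.5)"
```

```text
t 0.1 pos [0.2268 0.5818 0.2302] yaw 68.7 z [-9.0e-04 -1.6e-03 -1.0e+00] F [ 0.19 -0.8   0.59] w 0.999
shift units [-5.059  7.452 -0.238] turn units [3.000e-03 2.100e-02 6.239e+00]
shift units in final frame [-0.467  8.994 -0.246]
```

Emit:
carry_out(moves=[[[0,0,0.52,-0.42,0.62,-0.02,1],[0,0,0,-0.42,0.62,-0.02,1],[0,0,0,-0.42,0.62,-0.02,1],[0,0,0,-0.42,0.62,-0.02,1],[0,0,0,-0.42,0.62,-0.02,1],[0,0,0,-0.42,0.62,-0.02,1],[0,0,0,-0.42,0.62,-0.02,1],[0,0,0,-0.42,0.62,-0.02,1]]])

```text
time: 0.77
tool_pos: [0.3554, 0.3783, 0.2372]
tool_rot: [0.0, 0.838, 0.545, -0.0]
contact_force: [1.3, -0.2, -0.6]
gripper_width: 0.999
```

```bash
python3 -c "
from h import *
need([.431,.285,.240],37.5)"
```

```text
t 0.77 pos [0.3554 0.3783 0.2372] yaw 66.11 z [-6.e-04 -5.e-04 -1.e+00] F [ 1.33 -0.18 -0.6 ] w 0.999
shift units [-1.366  2.673 -0.07 ] turn units [-2.000e-03  9.000e-03  5.722e+00]
shift units in final frame [ 0.081  3.001 -0.071]
```

Emit:
carry_out(moves=[[[0,0,0.95,0,0,0,1],[0,0,0.95,0,0,0,1],[0,0,0.95,0,0,0,1],[0,0,0.95,0,0,0,1],[0,0,0.95,0,0,0,1],[0,0,0.95,0,0,0,1],[0,0,0,0,0,0,1],[0,0,0,0,0,0,1]]])

```text
time: 1.43
tool_pos: [0.3549, 0.3796, 0.2372]
tool_rot: [0.0, 0.946, 0.323, -0.0]
contact_force: [0.1, -0.2, -0.5]
gripper_width: 1.006
```

```bash
python3 -c "
from h import *
need([.431,.285,.240],37.5)"
```

```text
t 1.43 pos [0.3549 0.3796 0.2372] yaw 37.72 z [-6.e-04 -5.e-04 -1.e+00] F [ 0.13 -0.17 -0.53] w 1.006
shift units [ 0.058  3.035 -0.069] turn units [-0.     0.009  0.043]
shift units in final frame [ 0.07   3.034 -0.069]
```

Emit:
carry_out(moves=[[[0,0,0,0.02,0.76,0,1],[0,0,0.04,0.02,0.76,0,1],[0,0,0,0.02,0.76,0,1],[0,0,0,0,0.76,0,1],[0,0,0,0,0,0,1],[0,0,0,0,0,0,1]]])

```text
time: 1.93
tool_pos: [0.4316, 0.2838, 0.2375]
tool_rot: [-0.0, 0.947, 0.32, -0.0]
contact_force: [-0.1, -0.1, -0.0]
gripper_width: 1.005
```

```bash
python3 -c "
from h import *
need([.431,.285,.153],37.5)
for n in ('top','side'):
    d=grab_frame(n); np.savez(f'pics/{n}1.npz',**d)
crop(load('side1'),180,120,280,210,'pics/s1.png',6)
"
```

```text
t 1.93 pos [0.4316 0.2838 0.2375] yaw 37.32 z [-6.e-04  1.e-04 -1.e+00] F [-0.06 -0.05 -0.04] w 1.005
shift units [ 0.007 -0.032  2.112] turn units [-0.005  0.005 -0.035]
shift units in final frame [ 0.007 -0.032  2.112]
```

View pics/s1.png

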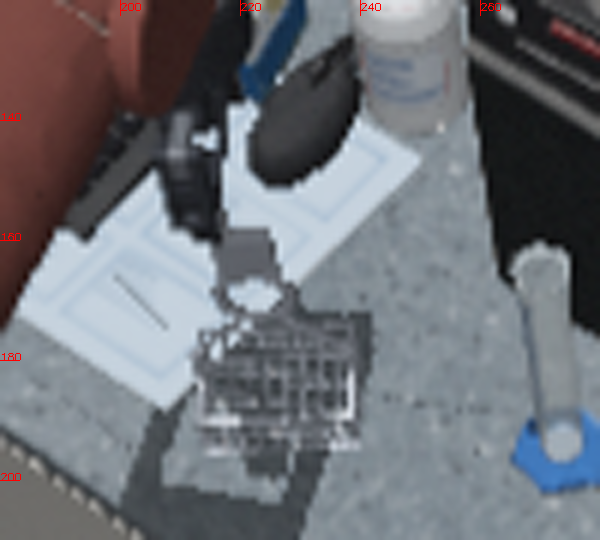

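```bash
python3 -c "
from h import *
c=np.array([.4316,.2838,.2505]);X=np.array([.795,.606,0])
d=load('side1')
print(proj(d,[c,c+X*.0425,c-X*.0425,[.431,.285,.185]]))
P=cloud(d)
for p in ((213,150),(212,158),(215,165),(222,163),(208,150),(214,143)): print(p,P[p[1],p[0]].round(3))
d=load('top1'); print(proj(d,[c,c+X*.0425,c-X*.0425,[.431,.285,.185]]))
crop(d,180,190,270,260,'pics/t1.png',6)
"
```

```text
[[216.73313173 148.23760923]
 [217.78545229 137.97428569]
 [215.65712719 158.76809513]
 [219.38819492 159.55439661]]
(213, 150) [0.38  0.234 0.339]
(212, 158) [0.371 0.239 0.301]
(215, 165) [ 0.482  0.391 -0.   ]
(222, 163) [0.435 0.281 0.163]
(208, 150) [0.373 0.249 0.334]
(214, 143) [ 0.56   0.469 -0.006]
[[199.02546066 225.89619124]
 [190.87643977 213.92768636]
 [207.3285131  238.04094917]
 [205.34864921 229.82520112]]
```

View pics/t1.png

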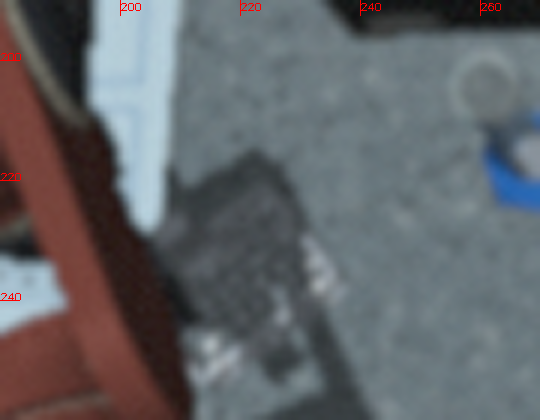

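Emit:
carry_out(moves=[[[0,0,0,0,0,0.5,1],[0,0,0,0,-0.02,0.5,1],[0,0,0,0,0,0.5,1],[0,0,0,0,0,0.5,1],[0,0,0,0,0,0.1,1],[0,0,0,0,0,0,1],[0,0,0,0,0,0,1]]])

```text
time: 2.62
tool_pos: [0.4304, 0.2862, 0.1544]
tool_rot: [-0.0, 0.947, 0.321, 0.0]
contact_force: [0.1, -0.5, -0.2]
gripper_width: 0.996
```

Emit:
carry_out(moves=[[[0,0,0,0,0,0,0.5],[0,0,0,0,0,0,0],[0,0,0,0,0,0,-0.4],[0,0,0,0,0,0,-0.7],[0,0,0,0,0,0,-1],[0,0,0,0,0,0,-1],[0,0,0,0,0,0,-1],[0,0,0,0,0,0,-1]]])

```text
time: 3.28
tool_pos: [0.4304, 0.2852, 0.1535]
tool_rot: [0.0, 0.947, 0.321, -0.0]
contact_force: [0.2, -0.1, -0.3]
gripper_width: 0.131
```

```bash
python3 -c "
from h import *
need([.431,.285,.153],37.5)
d=grab_frame('side'); np.savez(f'pics/side2.npz',**d)
crop(d,180,120,280,210,'pics/s2.png',6)
"
```

```text
t 3.28 pos [0.4304 0.2852 0.1535] yaw 37.39 z [-5.e-04 -3.e-04 -1.e+00] F [ 0.22 -0.12 -0.27] w 0.131
shift units [0.008 0.013 0.012] turn units [-0.     0.006 -0.022]
shift units in final frame [0.008 0.013 0.012]
```

View pics/s2.png

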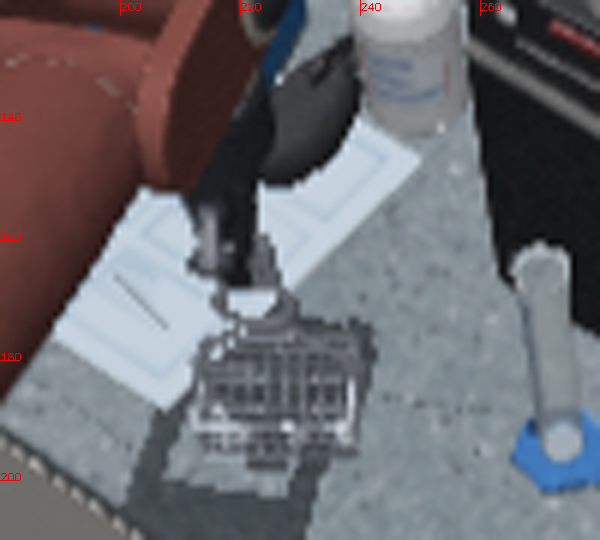

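Emit:
carry_out(moves=[[[0,0,0,0,0,-0.3,-1],[0,0,0,0,0,-0.6,-1],[0,0,0,0,0,-0.8,-1],[0,0,0,0,0,-0.8,-1],[0,0,0,0,0,-0.8,-1],[0,0,0,0,0,-0.8,-1],[0,0,0,0,0,-0.8,-1],[0,0,0,0,0,-0.4,-1]]])

```text
time: 4.0
tool_pos: [0.4311, 0.2857, 0.3713]
tool_rot: [-0.0, 0.947, 0.321, 0.003]
contact_force: [-0.2, -0.1, -2.0]
gripper_width: 0.128
```

Emit:
carry_out(moves=[[[0,0,0.5,0,0,0,-1],[0,0,0.9,0,0,0,-1],[0,0,0.9,0,0,0,-1],[0,0,0.9,0,0,0,-1],[0,0,0.9,0,0,0,-1],[0,0,0.9,0,0,0,-1],[0,0,0.9,0,0,0,-1],[0,0,0.5,0,0,0,-1]]])

```text
time: 4.67
tool_pos: [0.4302, 0.2853, 0.3659]
tool_rot: [0.0, 0.999, 0.045, -0.0]
contact_force: [0.4, -0.1, -2.7]
gripper_width: 0.13
```

```bash
python3 -c "
from h import *
need([.4859,-.1366,.365],5.3)
d=grab_frame('side'); np.savez(f'pics/side3.npz',**d)
crop(d,120,60,320,220,'pics/s3.png',3.5)
"
```

```text
t 4.67 pos [0.4302 0.2853 0.3659] yaw 5.21 z [-6.e-04 -2.e-04 -1.e+00] F [ 0.45 -0.06 -2.67] w 0.13
shift units [ 0.429 10.63   0.025] turn units [ 0.001  0.007 -0.018]
shift units in final frame [ 0.412 10.63   0.024]
```

View pics/s3.png

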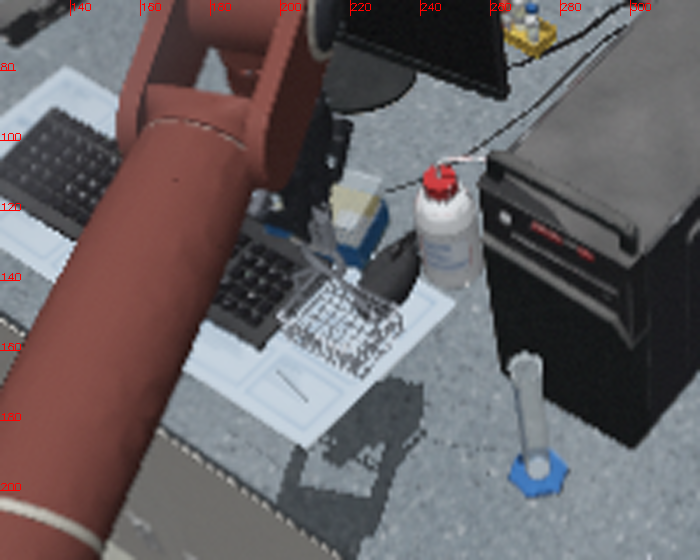

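Emit:
carry_out(moves=[[[0,0,0,0,0.4,0,-1],[0,0,0,0,0.7,0,-1],[0,0,0,0,0.8,0,-1],[0,0,0,0,0.8,0,-1],[0,0,0,0,0.8,0,-1],[0,0,0,0,0.8,0,-1],[0,0,0,0,0.8,0,-1],[0,0,0,0,0.8,0,-1]]])

```text
time: 5.38
tool_pos: [0.4523, 0.049, 0.3661]
tool_rot: [-0.0, 0.999, 0.048, 0.0]
contact_force: [1.5, 0.3, -2.5]
gripper_width: 0.129
```

Emit:
carry_out(moves=[[[0,0,0,0.1,0.8,0,-1],[0,0,0,0.1,0.8,0,-1],[0,0,0,0.1,0.8,0,-1],[0,0,0,0.1,0.8,0,-1],[0,0,0,0,0.8,0,-1],[0,0,0,0,0.5,0,-1],[0,0,0,0,0.23,0,-1],[0,0,0,0,0,0,-1]]])

```text
time: 6.05
tool_pos: [0.4863, -0.1377, 0.3655]
tool_rot: [-0.0, 0.999, 0.046, -0.0]
contact_force: [-0.3, 0.9, -2.1]
gripper_width: 0.129
```

```bash
python3 -c "
from h import *
need([.4859,-.1366,.365],5.3)
for n in ('side','top'):
    d=grab_frame(n); np.savez(f'pics/{n}4.npz',**d)
    if n=='side':crop(d,240,60,440,220,'pics/s4.png',3.5)
    else: crop(d,280,120,440,260,'pics/t4.png',4)
    q=cloud(d).reshape(-1,3); 
    m=q[(abs(q[:,0]-.486)<.08)&(abs(q[:,1]+.137)<.08)&(q[:,2]>.19)&(q[:,2]<.36)]
    for z in np.arange(.2,.36,.01):
        k=m[abs(m[:,2]-z)<.005]
        if len(k): print(z.round(3),len(k),((k.min(0)+k.max(0))/2).round(4),np.ptp(k,0).round(3))
    k=m[m[:,2]<.25]; print(cv2.minAreaRect((k[:,:2]*1000).astype(np.float32)))
"
```

```text
t 6.05 pos [ 0.4863 -0.1377  0.3655] yaw 5.28 z [-9.e-04  4.e-04 -1.e+00] F [-0.32  0.85 -2.05] w 0.129
shift units [-0.007 -0.029  0.013] turn units [-0.005  0.01  -0.004]
shift units in final frame [-0.007 -0.029  0.013]
0.21 109 [ 0.4855 -0.1369  0.2113] [0.076 0.099 0.007]
0.22 154 [ 0.4842 -0.1401  0.22  ] [0.076 0.098 0.01 ]
0.23 76 [ 0.4844 -0.139   0.23  ] [0.077 0.098 0.01 ]
0.24 47 [ 0.4853 -0.1388  0.24  ] [0.077 0.1   0.01 ]
0.25 82 [ 0.4839 -0.1395  0.2497] [0.076 0.101 0.009]
0.26 5 [ 0.4843 -0.1406  0.261 ] [0.011 0.095 0.008]
0.27 6 [ 0.4845 -0.1397  0.2708] [0.014 0.096 0.005]
0.28 15 [ 0.4857 -0.1406  0.2799] [0.014 0.095 0.01 ]
0.29 15 [ 0.4853 -0.1397  0.2902] [0.01  0.071 0.009]
0.3 10 [ 0.4857 -0.1406  0.3013] [0.008 0.047 0.007]
0.31 15 [ 0.4841 -0.1375  0.3097] [0.008 0.039 0.009]
0.32 27 [ 0.4835 -0.1387  0.3198] [0.01  0.044 0.009]
0.33 11 [ 0.4832 -0.141   0.3299] [0.009 0.044 0.01 ]
0.34 11 [ 0.4852 -0.1396  0.3401] [0.011 0.046 0.009]
0.35 9 [ 0.4831 -0.1419  0.3499] [0.008 0.04  0.01 ]
((485.30853271484375, -139.3686065673828), (73.13949584960938, 98.077
[... 221 characters left out ...]
2402] [0.065 0.098 0.01 ]
0.25 56 [ 0.4821 -0.138   0.2489] [0.066 0.098 0.007]
0.26 1 [ 0.4859 -0.1823  0.2638] [0. 0. 0.]
0.27 6 [ 0.4806 -0.1378  0.2704] [0.009 0.093 0.008]
0.28 18 [ 0.4828 -0.1402  0.2799] [0.012 0.093 0.009]
0.29 10 [ 0.4834 -0.1392  0.2895] [0.012 0.07  0.008]
0.3 10 [ 0.4804 -0.117   0.2998] [0.004 0.016 0.009]
0.31 2 [ 0.4801 -0.1335  0.3134] [0.    0.003 0.001]
0.32 8 [ 0.4807 -0.1238  0.3201] [0.006 0.011 0.009]
0.33 5 [ 0.4789 -0.1182  0.3299] [0.003 0.006 0.009]
0.34 5 [ 0.4813 -0.1176  0.3399] [0.005 0.005 0.006]
0.35 3 [ 0.4803 -0.1224  0.3472] [0.005 0.005 0.001]
((482.91748046875, -137.3443603515625), (99.3602523803711, 66.94587707519531), 87.37516021728516)
```

View pics/s4.png

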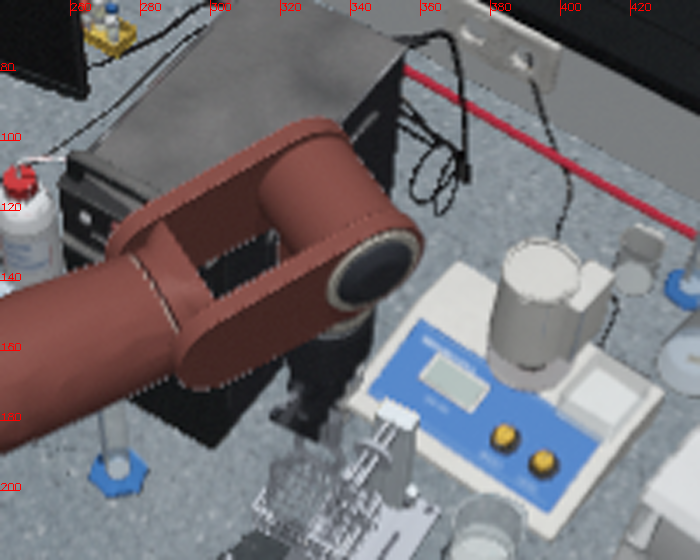

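View pics/t4.png

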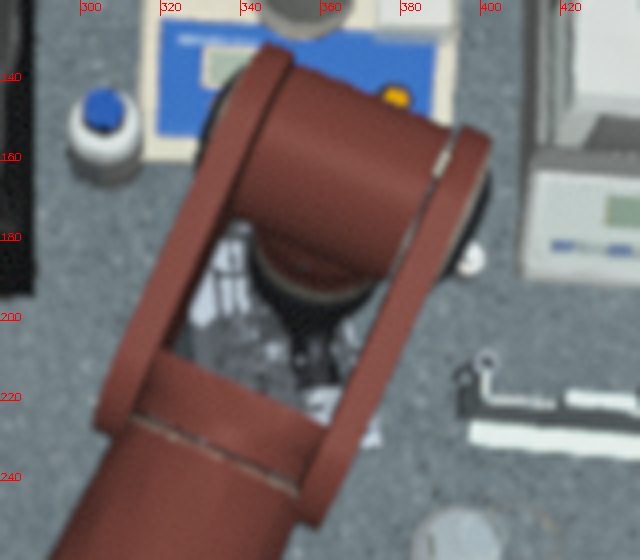

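Emit:
carry_out(moves=[[[0,0,0,0,-0.055,0.3,-1],[0,0,0,0,0,0.7,-1],[0,0,0,0,0,0.7,-1],[0,0,0,0,0,0.7,-1],[0,0,0,0,0,0.7,-1],[0,0,0,0,0,0.7,-1],[0,0,0,0,0,0.4,-1],[0,0,0,0,0,0.175,-1]]])

```text
time: 6.82
tool_pos: [0.484, -0.1317, 0.1862]
tool_rot: [-0.002, 0.999, 0.048, -0.003]
contact_force: [-0.9, 0.5, -2.7]
gripper_width: 0.125
```

Emit:
carry_out(moves=[[[0,0,0,0,0,0,-1],[0,0,0,0,0,0,-1]]])

```text
time: 6.98
tool_pos: [0.4865, -0.1335, 0.1911]
tool_rot: [0.0, 0.999, 0.048, 0.0]
contact_force: [0.8, -1.2, -1.7]
gripper_width: 0.133
```

```bash
python3 -c "
from h import *
need([.4859,-.1355,.1905],5.3)
for n in ('side','top'):
    d=grab_frame(n); np.savez(f'pics/{n}5.npz',**d)
    if n=='side':crop(d,280,140,390,250,'pics/s5.png',5.4)
    else: crop(d,290,140,400,250,'pics/t5.png',5.4)
    q=cloud(d).reshape(-1,3); 
    m=q[(abs(q[:,0]-.482)<.05)&(abs(q[:,1]+.137)<.07)&(q[:,2]>.02)&(q[:,2]<.19)]
    for z in np.arange(.03,.19,.01):
        k=m[abs(m[:,2]-z)<.005]
        if len(k): print(z.round(3),len(k),((k.min(0)+k.max(0))/2).round(4),np.ptp(k,0).round(3))
    k=m[(m[:,2]<.07)&(m[:,2]>.03)]; print(cv2.minAreaRect((k[:,:2]*1000).astype(np.float32)))
"
```

```text
t 6.98 pos [ 0.4865 -0.1335  0.1911] yaw 5.47 z [ 5.e-04 -1.e-04 -1.e+00] F [ 0.81 -1.21 -1.69] w 0.133
shift units [-0.02   0.049  0.016] turn units [ 0.001 -0.006  0.035]
shift units in final frame [-0.02   0.049  0.016]
0.03 5 [ 0.476  -0.1554  0.03  ] [0.044 0.058 0.01 ]
0.04 113 [ 0.4862 -0.1325  0.0402] [0.076 0.101 0.01 ]
0.05 109 [ 0.4835 -0.1355  0.0499] [0.082 0.1   0.01 ]
0.06 57 [ 0.4845 -0.1265  0.0601] [0.079 0.117 0.01 ]
0.07 38 [ 0.4876 -0.1341  0.0701] [0.075 0.098 0.01 ]
0.08 58 [ 0.484  -0.1344  0.0796] [0.077 0.099 0.009]
0.09 5 [ 0.4848 -0.1374  0.0899] [0.01  0.095 0.009]
0.1 6 [ 0.4861 -0.1363  0.1011] [0.014 0.092 0.005]
0.11 10 [ 0.4848 -0.1349  0.11  ] [0.015 0.087 0.01 ]
0.12 11 [ 0.4834 -0.133   0.1209] [0.011 0.067 0.007]
0.13 10 [ 0.4852 -0.1342  0.1327] [0.01  0.046 0.005]
0.14 16 [ 0.4839 -0.1371  0.1401] [0.008 0.039 0.01 ]
0.15 13 [ 0.5049 -0.1336  0.1506] [0.05  0.039 0.007]
0.16 11 [ 0.5035 -0.1384  0.1605] [0.053 0.04  0.008]
0.17 10 [ 0.5055 -0.1419  0.1694] [0.049 0.032 0.008]
0.18 8 [ 0.5066 -0.142   0.1775] [0.047 0.025 0.003]
((483.3972778320
[... 236 characters left out ...]
0.023 0.006]
0.07 13 [ 0.4828 -0.1334  0.0702] [0.062 0.094 0.01 ]
0.08 25 [ 0.4822 -0.1346  0.08  ] [0.062 0.097 0.01 ]
0.09 2 [ 0.4776 -0.091   0.0908] [0.001 0.003 0.004]
0.1 4 [ 0.4836 -0.1364  0.103 ] [0.01  0.094 0.002]
0.11 11 [ 0.4826 -0.1378  0.1102] [0.01  0.091 0.009]
0.12 9 [ 0.4825 -0.1369  0.1199] [0.008 0.071 0.009]
0.13 6 [ 0.4815 -0.1163  0.1293] [0.004 0.012 0.007]
0.15 6 [ 0.4809 -0.1231  0.1501] [0.005 0.009 0.008]
0.16 2 [ 0.4787 -0.1135  0.1609] [0.003 0.003 0.001]
0.17 5 [ 0.4815 -0.1175  0.1705] [0.007 0.006 0.006]
0.18 2 [ 0.4819 -0.1173  0.1758] [0.003 0.    0.002]
((485.05023193359375, -133.3622283935547), (99.01399993896484, 53.194366455078125), 79.44685363769531)
```

View pics/s5.png

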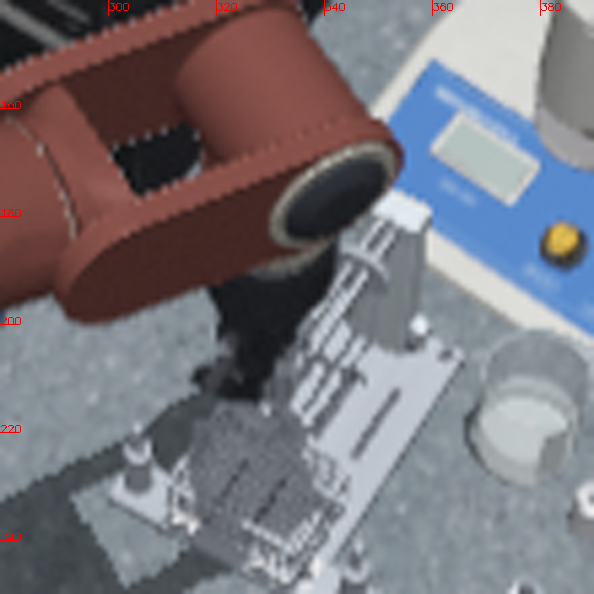

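View pics/t5.png

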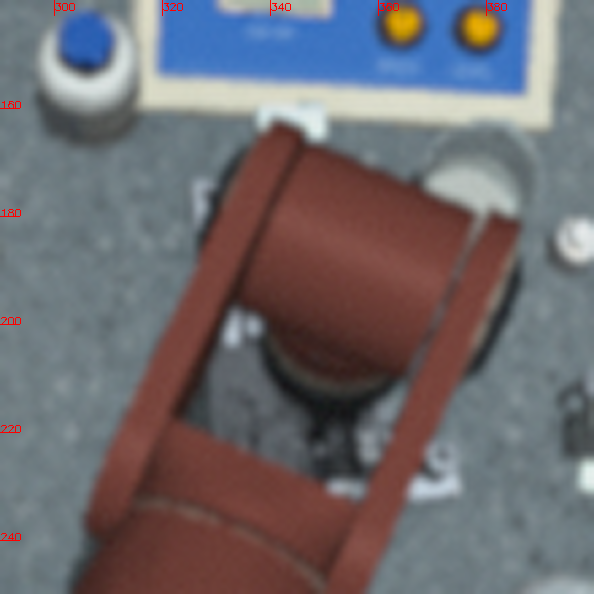

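Emit:
carry_out(moves=[[[0,0,0,0.2,0,0,-1],[0,0,0,0.3,0,0,-1],[0,0,0,0.3,0,0,-1],[0,0,0,0.3,0,0,-1],[0,0,0,0.2,0,0,-1],[0,0,0,0,0,0,-1]]])

```text
time: 7.58
tool_pos: [0.54, -0.1294, 0.1918]
tool_rot: [0.0, 0.999, 0.047, 0.001]
contact_force: [0.1, 0.3, -1.7]
gripper_width: 0.135
```

```bash
python3 -c "
from h import *
need([.583,-.128,.1905],5.3)
for n in ('side',):
    d=grab_frame(n); np.savez(f'pics/{n}6.npz',**d)
    crop(d,280,140,390,250,'pics/s6.png',5.4)
"
```

```text
t 7.58 pos [ 0.54   -0.1294  0.1918] yaw 5.43 z [ 2.2e-03 -5.0e-04 -1.0e+00] F [ 0.05  0.29 -1.66] w 0.135
shift units [1.075 0.067 0.034] turn units [ 0.008 -0.024  0.027]
shift units in final frame [1.075 0.064 0.031]
```

View pics/s6.png

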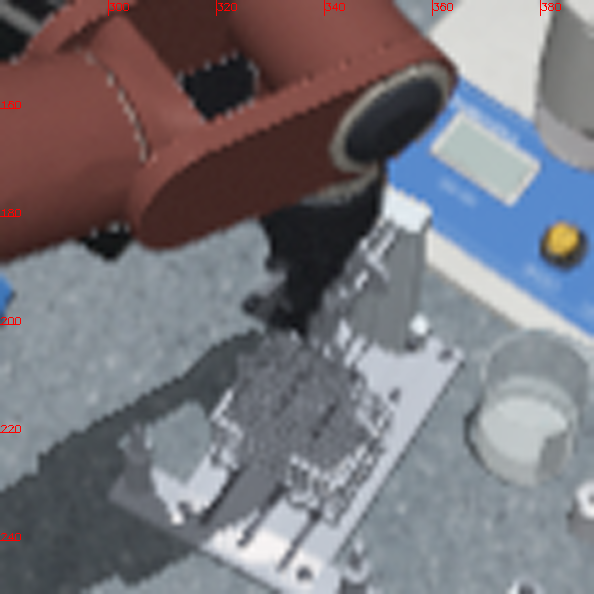

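Emit:
carry_out(moves=[[[0,0,0,0.2,0.02,0,-1],[0,0,0,0.25,0.02,0,-1],[0,0,0,0.25,0,0,-1],[0,0,0,0.25,0,0,-1],[0,0,0,0.13,0,0,-1],[0,0,0,0,0,0,-1],[0,0,0,0,0,0,-1]]])

```text
time: 8.22
tool_pos: [0.5815, -0.1268, 0.1906]
tool_rot: [-0.0, 0.999, 0.047, -0.0]
contact_force: [-0.1, 0.4, -3.3]
gripper_width: 0.133
```

```bash
cat > look.py <<'E'
from h import *
import sys
k=sys.argv[1]
for n in ('side','top'):
    d=grab_frame(n); np.savez(f'pics/{n}{k}.npz',**d)
    crop(d,*((290,140,390,240) if n=='side' else (300,140,400,240)),f'pics/{n[0]}{k}.png',5.5)
E
python3 look.py 7; python3 -c "
from h import *
need([.583,-.128,.1905],5.3)
"
```

```text
t 8.32 pos [ 0.581  -0.1268  0.1906] yaw 5.4 z [-5.e-04  1.e-04 -1.e+00] F [-0.57  0.1  -2.31] w 0.131
shift units [0.047 0.034 0.002] turn units [-0.001  0.005  0.02 ]
shift units in final frame [0.047 0.034 0.002]
```

View pics/s7.png

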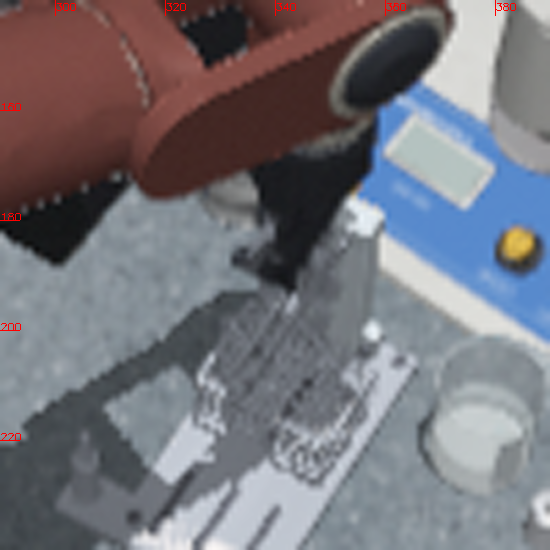

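View pics/t7.png

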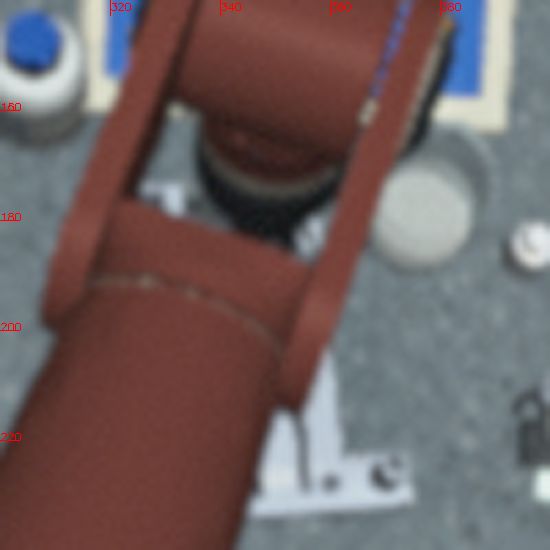

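Emit:
carry_out(moves=[[[0,0,0,0.1,0.02,0,-1],[0,0,0,0,0,0.05,-1],[0,0,0,0,0,0.05,-1],[0,0,0,0,0,0,-1],[0,0,0,0,0,0,-1]]])

```text
time: 8.73
tool_pos: [0.5849, -0.1272, 0.1863]
tool_rot: [-0.0, 0.999, 0.047, -0.0]
contact_force: [-0.3, 1.0, -2.9]
gripper_width: 0.132
```

Emit:
carry_out(moves=[[[0,0,0,0,0,0.03,-1],[0,0,0,0,0,0,-1],[0,0,0,0,0,0,-1],[0,0,0,0,0,0,-1]]])

```text
time: 9.07
tool_pos: [0.5853, -0.1273, 0.1855]
tool_rot: [0.0, 0.999, 0.047, 0.0]
contact_force: [0.7, -0.6, -3.3]
gripper_width: 0.128
```

Emit:
carry_out(moves=[[[0,0,0,0,0,0.03,-1],[0,0,0,0,0,0,-1],[0,0,0,0,0,0,-1],[0,0,0,0,0,0,-1]]])

```text
time: 9.4
tool_pos: [0.5852, -0.1273, 0.1843]
tool_rot: [0.0, 0.999, 0.047, -0.0]
contact_force: [0.8, 0.1, -2.0]
gripper_width: 0.124
```

Emit:
carry_out(moves=[[[0,0,0,0,0,0.03,-1],[0,0,0,0,0,0,-1],[0,0,0,0,0,0,-1],[0,0,0,0,0,0,-1]]])

```text
time: 9.73
tool_pos: [0.5853, -0.1272, 0.1831]
tool_rot: [-0.0, 0.999, 0.047, 0.0]
contact_force: [-0.6, 1.5, -2.1]
gripper_width: 0.132
```

Emit:
carry_out(moves=[[[0,0,0,0,0,0.03,-1],[0,0,0,0,0,0,-1],[0,0,0,0,0,0,-1],[0,0,0,0,0,0,-1]]])

```text
time: 10.07
tool_pos: [0.5855, -0.1273, 0.1824]
tool_rot: [0.0, 0.999, 0.047, 0.0]
contact_force: [0.6, 0.4, 1.1]
gripper_width: 0.128
```

Emit:
carry_out(moves=[[[0,0,0,0,0,0.02,-1],[0,0,0,0,0,0,-1],[0,0,0,0,0,0,-1],[0,0,0,0,0,0,-1]]])

```text
time: 10.4
tool_pos: [0.5856, -0.1274, 0.182]
tool_rot: [0.0, 0.999, 0.047, 0.0]
contact_force: [-1.1, 1.5, 5.5]
gripper_width: 0.132
```

```bash
python3 look.py 8; python3 -c "
from h import *
need([.583,-.128,.1905],5.3)
for n in ('side8','top8'):
    q=cloud(load(n)).reshape(-1,3)
    m=q[(abs(q[:,0]-.58)<.06)&(abs(q[:,1]+.128)<.07)&(q[:,2]>.014)&(q[:,2]<.22)]
    for z in np.arange(.02,.22,.01):
        k=m[abs(m[:,2]-z)<.005]
        if len(k): print(z.round(3),len(k),((k.min(0)+k.max(0))/2).round(4),np.ptp(k,0).round(3))
"
```

```text
t 10.5 pos [ 0.5856 -0.1274  0.182 ] yaw 5.4 z [ 1.1e-03 -3.0e-04 -1.0e+00] F [-2.11  1.24  6.54] w 0.132
shift units [-0.066  0.009 -0.213] turn units [ 0.005 -0.012  0.019]
shift units in final frame [-0.066  0.009 -0.213]
0.02 124 [ 0.5788 -0.132   0.0199] [0.117 0.112 0.01 ]
0.03 88 [ 0.5943 -0.128   0.0301] [0.09  0.1   0.009]
0.04 106 [ 0.5913 -0.1279  0.04  ] [0.095 0.1   0.01 ]
0.05 57 [ 0.5919 -0.1288  0.05  ] [0.093 0.096 0.01 ]
0.06 55 [ 0.5917 -0.1285  0.0599] [0.095 0.099 0.01 ]
0.07 59 [ 0.5922 -0.1287  0.07  ] [0.094 0.099 0.009]
0.08 15 [ 0.6092 -0.1291  0.0778] [0.06  0.096 0.006]
0.09 10 [ 0.6071 -0.1297  0.0898] [0.061 0.093 0.009]
0.1 13 [ 0.6079 -0.127   0.0989] [0.063 0.091 0.007]
0.11 15 [ 0.6081 -0.1283  0.1099] [0.062 0.075 0.008]
0.12 11 [ 0.588  -0.1319  0.12  ] [0.102 0.052 0.01 ]
0.13 17 [ 0.5891 -0.1291  0.1301] [0.099 0.04  0.01 ]
0.14 16 [ 0.6091 -0.128   0.1395] [0.061 0.038 0.009]
0.15 23 [ 0.585 -0.13   0.15 ] [0.109 0.046 0.01 ]
0.16 56 [ 0.5799 -0.1297  0.1601] [0.119 0.044 0.01 ]
0.17 48 [ 0.5816 -0.1358  0.1697] [0.115 0.029 0.008]
0.18 7 [ 0.6094 -0.1364  0.1798] [0.058 0.02  0.008]
0.19 12 [ 0.5748 -0.137   0.1903] [0.017 0.02  0.009]
0.2 11 [ 0.5789 -0.1411  0.1989] [0.026 0.012 0.008]
0.21 12 [ 0.5833 -0.1407  0.2104] [0.029 0.01  0.009]
0.02 1 [ 0.6357 -0.104   0.0245] [0. 0. 0.]
0.03 8 [ 0.6244 -0.1344  0.0301] [0.029 0.075 0.009]
0.04 6 [ 0.6245 -0.1374  0.0396] [0.025 0.068 0.008]
0.05 6 [ 0.6276 -0.1366  0.0508] [0.02  0.067 0.006]
0.06 6 [ 0.6193 -0.1394  0.063 ] [0.03  0.067 0.004]
0.07 5 [ 0.6082 -0.1672  0.0678] [0.016 0.01  0.004]
0.14 1 [ 0.5978 -0.1098  0.1427] [0. 0. 0.]
0.15 1 [ 0.5965 -0.1127  0.1473] [0. 0. 0.]
0.16 4 [ 0.5978 -0.1092  0.1589] [0.003 0.006 0.002]
0.17 1 [ 0.5962 -0.1088  0.17  ] [0. 0. 0.]
```

View pics/s8.png

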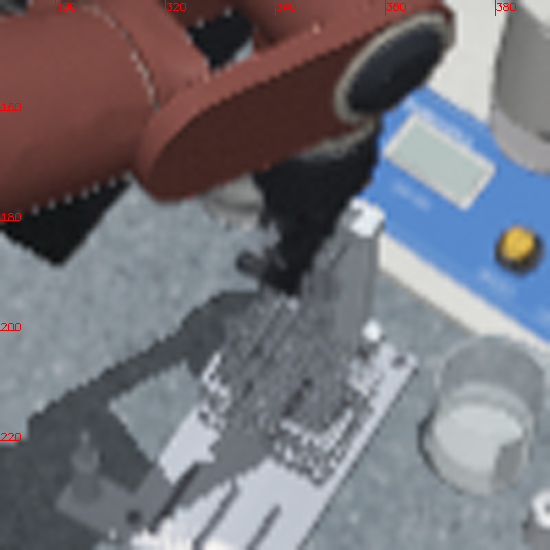

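Emit:
carry_out(moves=[[[0,0,0,0,0,-0.03,-1],[0,0,0,0,0,0,-1],[0,0,0,0,0,0,-1]]])

```text
time: 10.75
tool_pos: [0.5854, -0.1273, 0.1822]
tool_rot: [0.0, 0.999, 0.047, 0.0]
contact_force: [-0.9, -0.1, 1.5]
gripper_width: 0.128
```

Emit:
carry_out(moves=[[[0,0,0,0,0,0,-0.6],[0,0,0,0,0,0,-0.5],[0,0,0,0,0,0,-0.4],[0,0,0,0,0,0,-0.3],[0,0,0,0,0,0,-0.2],[0,0,0,0,0,0,-0.2],[0,0,0,0,0,0,-0.2],[0,0,0,0,0,0,-0.2]]])

```text
time: 11.42
tool_pos: [0.5853, -0.1273, 0.1823]
tool_rot: [0.0, 0.999, 0.047, 0.0]
contact_force: [-0.8, 0.9, 0.5]
gripper_width: 0.401
```

```bash
python3 look.py 9; python3 -c "
from h import *
need([.583,-.128,.1905],5.3)
"
```

```text
t 11.52 pos [ 0.5853 -0.1273  0.1823] yaw 5.4 z [ 0. -0. -1.] F [-0.55  0.47  0.38] w 0.397
shift units [-0.058  0.012 -0.204] turn units [ 0.    -0.     0.019]
shift units in final frame [-0.058  0.012 -0.204]
```

View pics/s9.png

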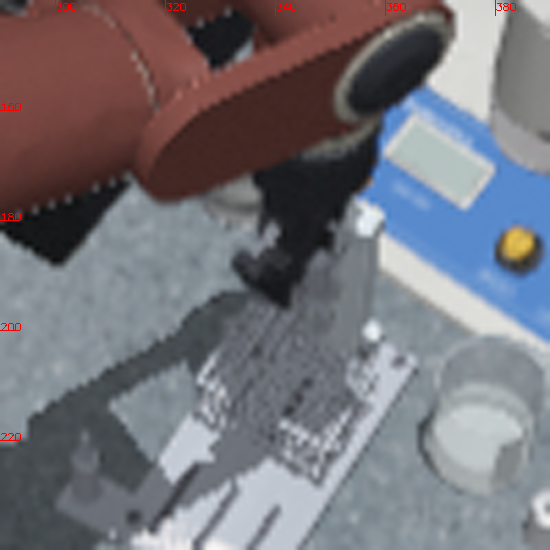

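Released and hanging. Retreat straight up, then inspect.

Emit:
carry_out(moves=[[[0,0,0,0,0,-0.2,-0.2],[0,0,0,0,0,-0.4,-0.2],[0,0,0,0,0,-0.6,-0.2],[0,0,0,0,0,-0.7,-0.2],[0,0,0,0,0,-0.7,-0.2],[0,0,0,0,0,-0.7,-0.2],[0,0,0,0,0,-0.7,0],[0,0,0,0,0,0,1]]])

```text
time: 12.18
tool_pos: [0.5873, -0.128, 0.3513]
tool_rot: [0.002, 0.999, 0.047, 0.006]
contact_force: [0.2, 0.1, 1.4]
gripper_width: 0.626
```

Emit:
carry_out(moves=[[[0,0,0,-0.4,0.6,0,1],[0,0,0,-0.4,0.8,0,1],[0,0,0,-0.4,0.8,0,1],[0,0,0,-0.4,0.8,0,1],[0,0,0,-0.4,0.8,0,1],[0,0,0,-0.4,0.8,0,1],[0,0,0,-0.4,0.8,0,1],[0,0,0,0,0.4,0,1]]])

```text
time: 12.85
tool_pos: [0.4932, -0.3722, 0.3426]
tool_rot: [0.001, 0.999, 0.045, -0.0]
contact_force: [0.1, 0.4, 0.1]
gripper_width: 1.002
```

```bash
python3 look.py 10; python3 -c "
from h import *
need([.4755,-.391,.20],-3.4)
for n in ('side10','top10'):
    q=cloud(load(n)).reshape(-1,3)
    m=q[(abs(q[:,0]-.58)<.06)&(abs(q[:,1]+.128)<.07)&(q[:,2]>.014)&(q[:,2]<.24)]
    for z in np.arange(.02,.24,.01):
        k=m[abs(m[:,2]-z)<.005]
        if len(k): print(z.round(3),len(k),((k.min(0)+k.max(0))/2).round(4),np.ptp(k,0).round(3))
"
```

```text
t 12.95 pos [ 0.4946 -0.3712  0.342 ] yaw 5.18 z [-5.e-04  1.e-04 -1.e+00] F [-0.15 -0.16 -0.41] w 0.997
shift units [-0.518  0.45   3.55 ] turn units [-1.000e-03  5.000e-03  1.716e+00]
shift units in final frame [-0.447  0.522  3.55 ]
0.02 141 [ 0.5792 -0.1312  0.02  ] [0.118 0.107 0.01 ]
0.03 92 [ 0.5743 -0.1288  0.0301] [0.093 0.091 0.01 ]
0.04 79 [ 0.5922 -0.1289  0.0399] [0.093 0.097 0.01 ]
0.05 33 [ 0.5843 -0.1282  0.0498] [0.076 0.094 0.009]
0.06 38 [ 0.5859 -0.1286  0.0599] [0.081 0.092 0.009]
0.07 40 [ 0.5806 -0.1291  0.0693] [0.073 0.094 0.009]
0.08 3 [ 0.5674 -0.1602  0.079 ] [0.041 0.026 0.004]
0.09 6 [ 0.5863 -0.1712  0.0906] [0.009 0.005 0.008]
0.1 6 [ 0.5866 -0.1623  0.1021] [0.006 0.015 0.005]
0.11 4 [ 0.5864 -0.1611  0.1078] [0.002 0.014 0.005]
0.12 4 [ 0.5603 -0.1419  0.1195] [0.045 0.023 0.006]
0.13 1 [ 0.5408 -0.1324  0.1258] [0. 0. 0.]
0.15 2 [ 0.5267 -0.1268  0.1533] [0.009 0.002 0.001]
0.16 9 [ 0.5281 -0.1331  0.1617] [0.016 0.014 0.006]
0.17 2 [ 0.5254 -0.1372  0.166 ] [0.009 0.001 0.001]
0.02 29 [ 0.5787 -0.1348  0.0194] [0.112 0.102 0.009]
0.03 142 [ 0.5904 
[... 360 characters left out ...]

0.1 17 [ 0.6058 -0.1243  0.0998] [0.063 0.083 0.01 ]
0.11 23 [ 0.6057 -0.1303  0.1097] [0.062 0.07  0.009]
0.12 16 [ 0.6079 -0.1281  0.1197] [0.062 0.048 0.008]
0.13 22 [ 0.5861 -0.1229  0.1309] [0.103 0.038 0.008]
0.14 20 [ 0.5861 -0.1269  0.14  ] [0.104 0.04  0.009]
0.15 24 [ 0.5812 -0.1264  0.15  ] [0.111 0.046 0.01 ]
0.16 66 [ 0.5811 -0.1276  0.1602] [0.116 0.049 0.009]
0.17 77 [ 0.5809 -0.1257  0.1699] [0.118 0.04  0.01 ]
0.18 15 [ 0.5878 -0.1279  0.1796] [0.027 0.033 0.009]
0.19 16 [ 0.5785 -0.1273  0.1901] [0.009 0.033 0.009]
0.2 10 [ 0.5764 -0.1297  0.1993] [0.004 0.032 0.006]
0.21 42 [ 0.5807 -0.1278  0.2101] [0.014 0.035 0.01 ]
0.22 16 [ 0.5809 -0.1304  0.2174] [0.01  0.029 0.004]
```

View pics/s10.png

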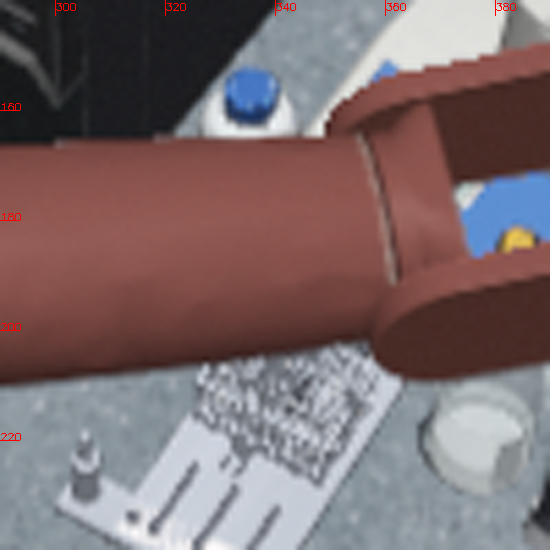

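View pics/t10.png

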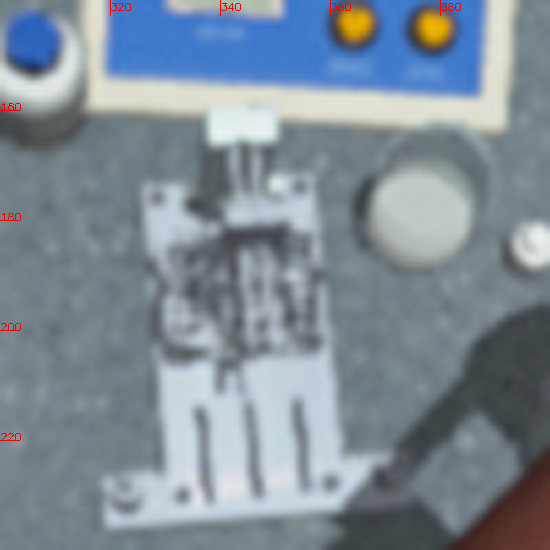

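Emit:
carry_out(moves=[[[0,0,0.86,0,0,0,1],[0,0,0.86,0,0,0,1],[0,0,0,0,0,0,1],[0,0,0,-0.22,0.26,0.3,1],[0,0,0,-0.23,0.26,0.7,1],[0,0,0,0,0,0.7,1],[0,0,0,0,0,0.3,1],[0,0,0,0,0,0,1]]])

```text
time: 13.62
tool_pos: [0.4745, -0.3869, 0.2569]
tool_rot: [-0.003, 1.0, -0.027, -0.003]
contact_force: [-0.0, 0.4, -0.7]
gripper_width: 0.995
```

```bash
python3 -c "
from h import *
need([.4755,-.391,.103],-3.4)
for n in ('side','top'):
    d=grab_frame(n); np.savez(f'pics/{n}11.npz',**d)
    crop(d,*((340,210,440,310) if n=='side' else (370,170,470,270)),f'pics/{n[0]}11.png',5.5)
    q=cloud(d).reshape(-1,3)
    m=q[(abs(q[:,0]-.475)<.02)&(abs(q[:,1]+.391)<.04)&(q[:,2]>.12)&(q[:,2]<.15)]
    if len(m): print(len(m),m.mean(0),m.min(0),m.max(0))
"
```

```text
t 13.62 pos [ 0.4745 -0.3869  0.2569] yaw -3.14 z [-0.006   0.0062 -1.    ] F [-0.03  0.39 -0.66] w 0.995
shift units [0.054 0.125 3.848] turn units [-0.067  0.072  0.052]
shift units in final frame [0.031 0.102 3.849]
79 [ 0.47663648 -0.39110752  0.13020622] [ 0.46964588 -0.41761972  0.12010372] [ 0.48457925 -0.36334983  0.13912817]
```

View pics/s11.png

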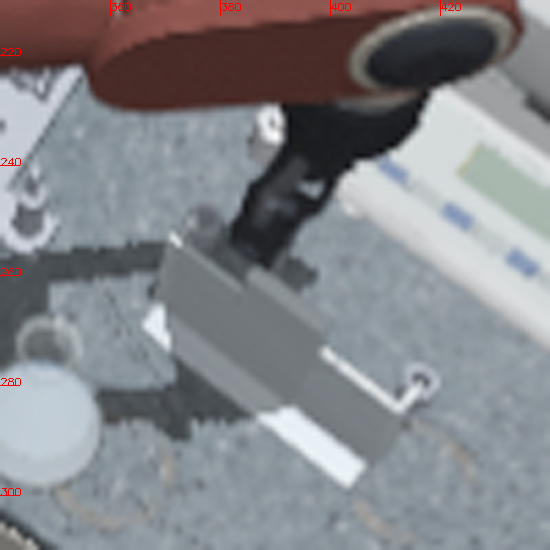

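View pics/t11.png

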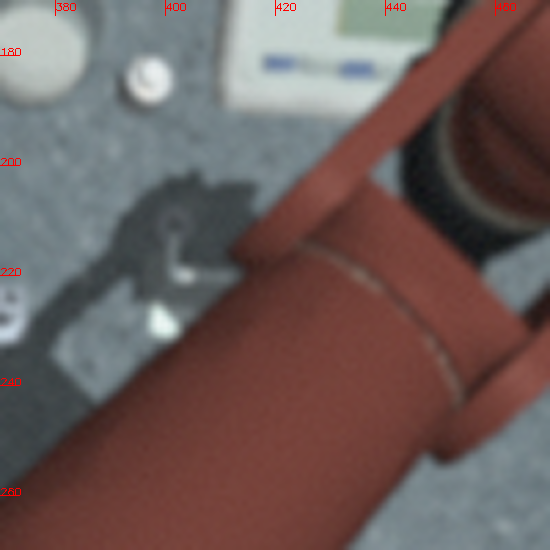

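Emit:
carry_out(moves=[[[0,0,0,0,0,0,1],[0,0,0,0,0,0.5,1],[0,0,0,0,0,0.6,1],[0,0,0,0,0,0.6,1],[0,0,0,0,0,0.6,1],[0,0,0,0,0,0.3,1],[0,0,0,0,0,0,1],[0,0,0,0,0,0,1]]])

```text
time: 14.38
tool_pos: [0.477, -0.3889, 0.1594]
tool_rot: [0.0, 1.0, -0.028, 0.0]
contact_force: [0.9, 1.0, 0.4]
gripper_width: 1.0
```

```bash
python3 -c "
from h import *
need([.4755,-.391,.103],-3.4)"
```

```text
t 14.38 pos [ 0.477  -0.3889  0.1594] yaw -3.18 z [ 8.e-04 -8.e-04 -1.e+00] F [0.9  1.   0.41] w 1.0
shift units [-0.035  0.054  1.411] turn units [ 0.009 -0.009  0.044]
shift units in final frame [-0.033  0.055  1.411]
```

Emit:
carry_out(moves=[[[0,0,0.04,-0.02,0.05,0.4,1],[0,0,0,0,0,0.5,1],[0,0,0,0,0,0.4,1],[0,0,0,0,0,0.11,1],[0,0,0,0,0,0,0.6],[0,0,0,0,0,0,0.2],[0,0,0,0,0,0,-0.2],[0,0,0,0,0,0,-0.5]]])

```text
time: 15.05
tool_pos: [0.4765, -0.3914, 0.104]
tool_rot: [0.001, 1.0, -0.03, 0.001]
contact_force: [-0.1, -0.5, -0.2]
gripper_width: 0.455
```

Emit:
carry_out(moves=[[[0,0,0,0,0,0,-0.7],[0,0,0,0,0,0,-0.8],[0,0,0,0,0,0,-1],[0,0,0,0,0,0,-1],[0,0,0,0,0,0,-1],[0,0,0,0,0,0,-1]]])

```text
time: 15.55
tool_pos: [0.4759, -0.3908, 0.1027]
tool_rot: [0.0, 1.0, -0.03, 0.0]
contact_force: [1.5, 0.2, 4.1]
gripper_width: 0.126
```

```bash
python3 -c "
from h import *
need([.4755,-.391,.103],-3.4)"
```

```text
t 15.55 pos [ 0.4759 -0.3908  0.1027] yaw -3.4 z [ 9.e-04 -7.e-04 -1.e+00] F [1.46 0.21 4.09] w 0.126
shift units [-0.011  0.006 -0.009] turn units [ 0.007 -0.011 -0.001]
shift units in final frame [-0.011  0.006 -0.009]
```

Emit:
carry_out(moves=[[[0,0,0,0,0,-0.3,-1],[0,0,0,0,0,-0.6,-1],[0,0,0,0,0,-0.8,-1],[0,0,0,0,0,-0.8,-1],[0,0,0,0,0,-0.8,-1],[0,0,0,0,0,-0.7,-1],[0,0,0,0,0,-0.3,-1],[0,0,0,0,0,0,-1]]])

```text
time: 16.22
tool_pos: [0.4764, -0.3916, 0.2779]
tool_rot: [0.002, 1.0, -0.03, 0.002]
contact_force: [-0.4, -0.8, -2.3]
gripper_width: 0.13
```

Emit:
carry_out(moves=[[[0,0,-0.5,0,0,0,-1],[0,0,-0.7,0,0,0,-1],[0,0,-0.54,0,0,0,-1],[0,0,0,0,0,0,-1]]])

```text
time: 16.55
tool_pos: [0.4745, -0.3895, 0.2701]
tool_rot: [-0.002, 0.999, 0.047, -0.002]
contact_force: [0.0, 0.2, -2.4]
gripper_width: 0.128
```

```bash
python3 -c "
from h import *
need([.4312,-.1417,.275],5.3)
for n in ('side',):
    d=grab_frame(n); np.savez(f'pics/{n}12.npz',**d)
    crop(d,320,170,440,300,'pics/s12.png',4.5)
"
```

```text
t 16.55 pos [ 0.4745 -0.3895  0.2701] yaw 5.34 z [-0.0041  0.0041 -1.    ] F [ 0.01  0.2  -2.4 ] w 0.128
shift units [-0.501 -6.269 -0.093] turn units [-0.052  0.043  0.008]
shift units in final frame [-0.505 -6.268 -0.123]
```

View pics/s12.png

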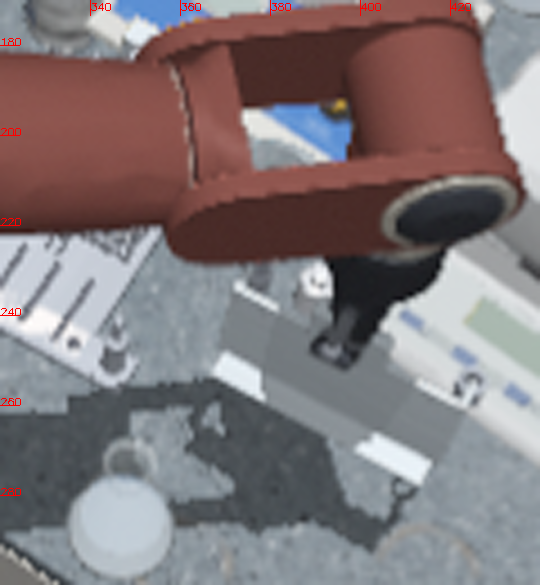

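Emit:
carry_out(moves=[[[0,0,0,-0.05,-0.4,-0.02,-1],[0,0,0,-0.05,-0.7,-0.02,-1],[0,0,0,-0.1,-0.8,0,-1],[0,0,0,-0.1,-0.8,0,-1],[0,0,0,-0.1,-0.8,0,-1],[0,0,0,-0.1,-0.8,0,-1],[0,0,0,0,-0.8,0,-1],[0,0,0,0,-0.7,0,-1]]])

```text
time: 17.27
tool_pos: [0.433, -0.1594, 0.2738]
tool_rot: [-0.001, 0.999, 0.045, -0.001]
contact_force: [1.2, 0.8, -2.4]
gripper_width: 0.129
```

Emit:
carry_out(moves=[[[0,0,0,0,-0.35,0,-1],[0,0,0,0,-0.12,0,-1],[0,0,0,0,0,0,-1],[0,0,0,0,0,0,-1],[0,0,0,0,0,0,-1]]])

```text
time: 17.68
tool_pos: [0.4324, -0.1435, 0.275]
tool_rot: [0.0, 0.999, 0.046, -0.0]
contact_force: [-0.3, 0.1, -3.3]
gripper_width: 0.131
```

```bash
cat > kn.py <<'E'
from h import *
import sys
k=sys.argv[1]; s=state(); T=s['tool_pos']; u=T[2]-.1027
print('underside est',u)
for n in ('side','top'):
    d=grab_frame(n); np.savez(f'pics/{n}{k}.npz',**d)
    crop(d,*((270,150,390,260) if n=='side' else (290,170,400,270)),f'pics/{n[0]}{k}.png',5.5)
    q=cloud(d).reshape(-1,3); c=np.array([.0925,]); 
    X=np.array([np.cos(.0925),np.sin(.0925)]); Y=np.array([-X[1],X[0]])
    loc=np.c_[(q[:,:2]-T[:2])@X,(q[:,:2]-T[:2])@Y,q[:,2]-u]
    def B(lo,hi): return loc[((loc>lo)&(loc<hi)).all(1)]
    for nm,lo,hi in (('kL',(.022,.065,.05),(.05,.095,.08)),('kR',(.022,-.095,.05),(.05,-.065,.08)),('pan',(-.012,-.1,.03),(.012,.1,.098)),('lug',(-.012,-.04,.1),(.012,.04,.14))):
        m=B(lo,hi)
        if len(m): print(n,nm,len(m),((m.min(0)+m.max(0))/2).round(4),m.mean(0).round(4),np.ptp(m,0).round(4))
        if nm=='pan' and len(m): a=np.polyfit(m[:,1],m[:,0],1); print('slope deg',np.degrees(a[0]).round(2), a[1])
E
python3 kn.py 13; python3 -c "
from h import *
need([.4312,-.1417,.2],5.3)"
```

```text
underside est 0.17234608695422404
side kL 37 [0.0337 0.0795 0.0638] [0.0322 0.0787 0.0629] [0.0215 0.0186 0.0276]
side kR 33 [ 0.0345 -0.079   0.0627] [ 0.0345 -0.0797  0.0652] [0.0155 0.0196 0.0229]
side pan 444 [0.0016 0.0017 0.0639] [-0.0029 -0.0067  0.0627] [0.019  0.1717 0.0677]
slope deg -0.06 -0.002944337233538837
side lug 66 [-0.0019 -0.0233  0.1192] [-0.0035 -0.0186  0.1206] [0.019  0.0314 0.0376]
top kL 14 [0.0326 0.0849 0.0614] [0.0345 0.0854 0.0657] [0.014  0.0118 0.0225]
top pan 99 [-0.0049  0.0067  0.0644] [-0.0055  0.0349  0.0662] [0.0086 0.1294 0.0671]
slope deg 0.6 -0.005883576463439935
top lug 15 [-0.005   0.0234  0.1164] [-0.0063  0.0255  0.1192] [0.0091 0.0104 0.0312]
t 17.78 pos [ 0.4325 -0.1435  0.2752] yaw 5.21 z [-7.e-04  1.e-04 -1.e+00] F [ 0.42  0.6  -3.46] w 0.131
shift units [-0.026 -0.049  1.88 ] turn units [-0.001  0.007 -0.019]
shift units in final frame [-0.027 -0.049  1.88 ]
```

View pics/s13.png

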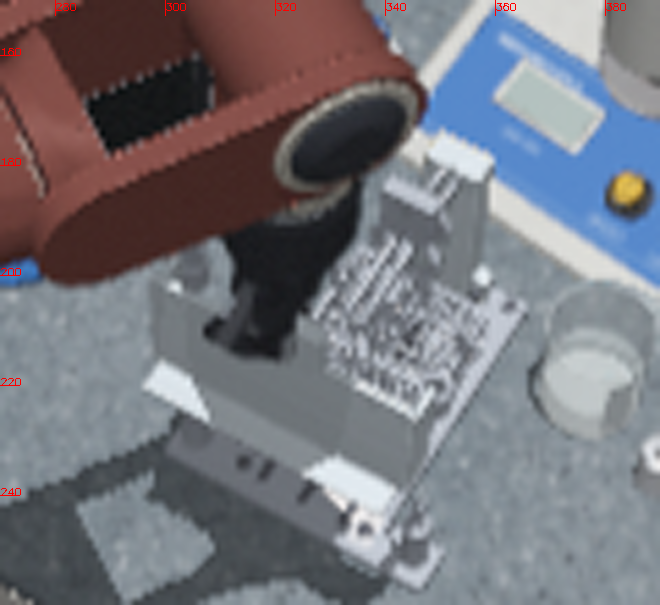

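View pics/t13.png

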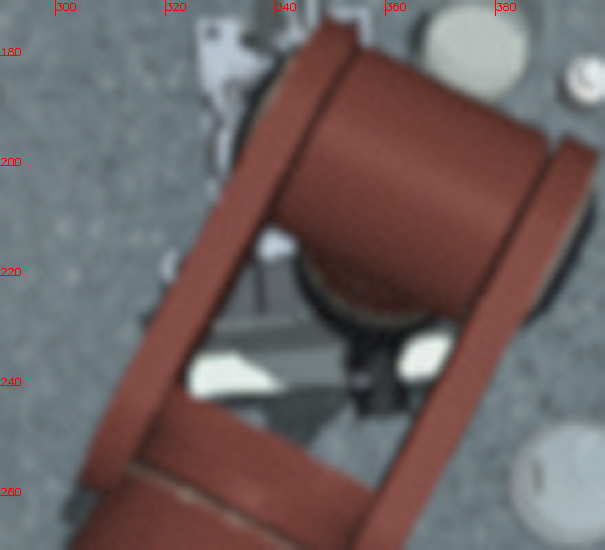

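Emit:
carry_out(moves=[[[0,0,0,-0.02,-0.055,0.3,-1],[0,0,0,0,0,0.6,-1],[0,0,0,0,0,0.7,-1],[0,0,0,0,0,0.6,-1],[0,0,0,0,0,0.4,-1],[0,0,0,0,0,0.2,-1],[0,0,0,0,0,0,-1],[0,0,0,0,0,0,-1]]])

```text
time: 18.45
tool_pos: [0.4314, -0.1407, 0.1634]
tool_rot: [-0.0, 0.999, 0.046, -0.0]
contact_force: [1.1, -0.1, -2.7]
gripper_width: 0.129
```

Emit:
carry_out(moves=[[[0,0,0,0,0,0,-1],[0,0,0,0,0,0,-1],[0,0,0,0,0,0,-1]]])

```text
time: 18.7
tool_pos: [0.4323, -0.1409, 0.165]
tool_rot: [0.001, 0.999, 0.046, 0.001]
contact_force: [-0.1, -0.3, -2.9]
gripper_width: 0.129
```

```bash
python3 kn.py 14; python3 -c "
from h import *
need([.4318,-.1413,.118],5.2)
d=load('side14')
crop(d,280,190,370,260,'pics/s14b.png',8)"
```

```text
underside est 0.06229065732044388
side kL 26 [0.0335 0.0798 0.0639] [0.0327 0.0773 0.0627] [0.0195 0.017  0.0273]
side kR 32 [ 0.0344 -0.0788  0.0649] [ 0.0343 -0.0795  0.0656] [0.0201 0.0205 0.0279]
side pan 367 [0.002  0.0018 0.0639] [-0.0028 -0.0075  0.0629] [0.0199 0.1722 0.0678]
slope deg -0.23 -0.0027821835977994112
side lug 52 [-0.0017  0.0006  0.1195] [-0.0044 -0.0162  0.122 ] [0.0199 0.0706 0.0388]
top kL 16 [0.0323 0.0833 0.0614] [0.0344 0.0849 0.0647] [0.0154 0.0135 0.0188]
top pan 61 [-0.0059  0.0073  0.064 ] [-0.006   0.0431  0.0658] [0.0079 0.1276 0.0676]
slope deg 0.75 -0.006543517688671537
top lug 8 [-0.0064  0.0258  0.1159] [-0.0073  0.0266  0.12  ] [0.0077 0.0076 0.029 ]
t 18.8 pos [ 0.4319 -0.1408  0.1645] yaw 5.3 z [ 1.5e-03 -8.0e-04 -1.0e+00] F [ 0.34  0.08 -3.31] w 0.126
shift units [-0.007  0.012  1.162] turn units [ 0.011 -0.017  0.02 ]
shift units in final frame [-0.005  0.013  1.162]
```

View pics/s14b.png

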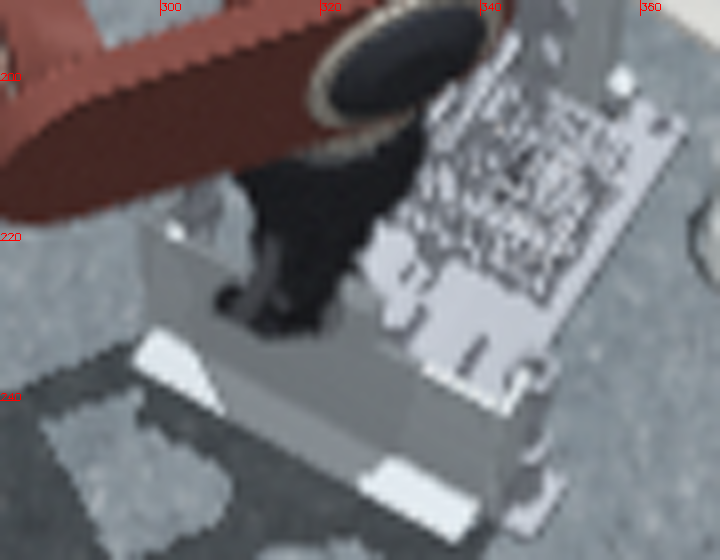

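View pics/t14.png

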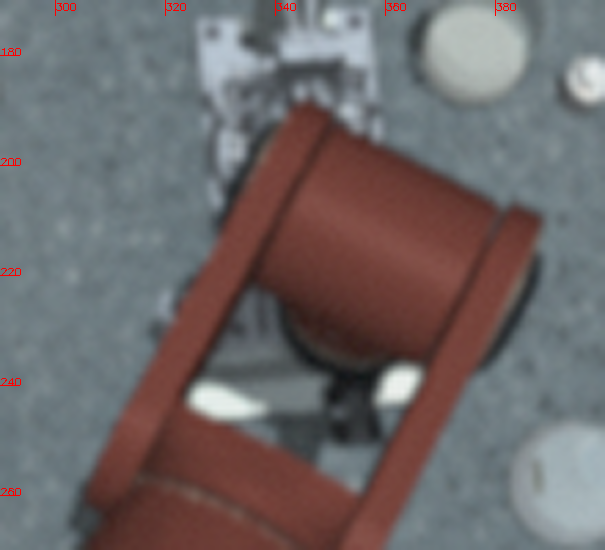

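Emit:
carry_out(moves=[[[0,0,0,0.01,0.02,0.15,-1],[0,0,0,0,0,0.15,-1],[0,0,0,0,0,0.15,-1],[0,0,0,0,0,0.15,-1],[0,0,0,0,0,0,-1],[0,0,0,0,0,0,-1]]])

```text
time: 19.3
tool_pos: [0.432, -0.1412, 0.1388]
tool_rot: [-0.0, 0.999, 0.046, 0.0]
contact_force: [3.0, 0.1, -4.9]
gripper_width: 0.131
```

```bash
python3 kn.py 15; python3 -c "
from h import *
need([.4318,-.1413,.118],5.2)
d=load('side15')
crop(d,280,190,370,260,'pics/s15b.png',8)"
```

```text
underside est 0.03612741933273071
side kL 27 [0.0318 0.0797 0.0643] [0.0311 0.0771 0.063 ] [0.0188 0.0181 0.0238]
side kR 30 [ 0.034  -0.0791  0.0639] [ 0.0347 -0.0791  0.0652] [0.0223 0.0205 0.0222]
side pan 356 [0.0013 0.0006 0.0642] [-0.0027 -0.0086  0.0629] [0.0211 0.1703 0.0675]
slope deg -0.13 -0.0027484856101376185
side lug 50 [-0.0015 -0.0225  0.1199] [-0.0039 -0.0194  0.1214] [0.0192 0.0321 0.0377]
top kL 18 [0.0327 0.0835 0.0625] [0.0345 0.0834 0.0646] [0.0158 0.0135 0.0207]
top pan 55 [-0.0046  0.0053  0.0644] [-0.0055  0.0404  0.0703] [0.0093 0.1255 0.0672]
slope deg 0.05 -0.005568924453849972
top lug 6 [-0.0064  0.0274  0.1159] [-0.0072  0.0267  0.117 ] [0.0071 0.0085 0.0307]
t 19.4 pos [ 0.4321 -0.1412  0.1395] yaw 5.3 z [ 3.e-04  2.e-04 -1.e+00] F [ 2.69 -0.38 -4.31] w 0.129
shift units [-0.008  0.002  0.537] turn units [-0.002 -0.004  0.019]
shift units in final frame [-0.008  0.002  0.537]
```

View pics/s15b.png

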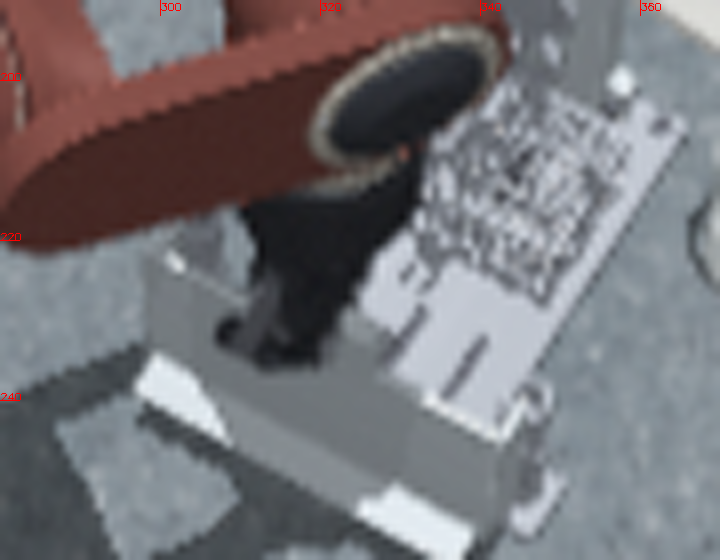

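Emit:
carry_out(moves=[[[0,0,0,0.02,0,0.1,-1],[0,0,0,0,0,0.1,-1],[0,0,0,0,0,0.1,-1],[0,0,0,0,0,0.1,-1],[0,0,0,0,0,0,-1],[0,0,0,0,0,0,-1]]])

```text
time: 19.9
tool_pos: [0.4325, -0.1411, 0.1231]
tool_rot: [-0.0, 0.999, 0.046, -0.0]
contact_force: [0.7, -1.2, -2.8]
gripper_width: 0.128
```

Emit:
carry_out(moves=[[[0,0,0,0,0,0.05,-1],[0,0,0,0,0,0.05,-1],[0,0,0,0,0,0,-1],[0,0,0,0,0,0,-1]]])

```text
time: 20.23
tool_pos: [0.4326, -0.1411, 0.1194]
tool_rot: [-0.0, 0.999, 0.046, -0.0]
contact_force: [0.4, -0.1, -2.6]
gripper_width: 0.126
```

Emit:
carry_out(moves=[[[0,0,0,0,0,0.04,-1],[0,0,0,0,0,0,-1],[0,0,0,0,0,0,-1],[0,0,0,0,0,0,-1]]])

```text
time: 20.57
tool_pos: [0.4327, -0.1412, 0.1179]
tool_rot: [-0.0, 0.999, 0.046, -0.0]
contact_force: [-0.1, 0.2, -2.6]
gripper_width: 0.128
```

Emit:
carry_out(moves=[[[0,0,0,0,0,0.03,-1],[0,0,0,0,0,0,-1],[0,0,0,0,0,0,-1],[0,0,0,0,0,0,-1]]])

```text
time: 20.9
tool_pos: [0.433, -0.1413, 0.1173]
tool_rot: [0.0, 0.999, 0.046, 0.0]
contact_force: [-2.1, 1.3, 2.4]
gripper_width: 0.129
```

```bash
python3 kn.py 16; python3 -c "
from h import *
d=load('side16')
crop(d,280,190,370,260,'pics/s16b.png',8)"
```

```text
underside est 0.014602433030990916
side kL 23 [0.0312 0.0777 0.0658] [0.0296 0.0769 0.0667] [0.0153 0.0121 0.0279]
side kR 31 [ 0.0331 -0.0792  0.065 ] [ 0.0329 -0.0803  0.0679] [0.0214 0.0203 0.0269]
side pan 343 [0.0015 0.0016 0.0638] [-0.0027 -0.0078  0.0634] [0.0205 0.172  0.0674]
slope deg -0.26 -0.0027561750472431127
side lug 53 [-0.0024  0.0005  0.1195] [-0.0039 -0.0147  0.1203] [0.0163 0.0714 0.0387]
top kL 19 [0.033  0.0839 0.0648] [0.0334 0.0838 0.0675] [0.0171 0.0137 0.0275]
top pan 50 [-0.0056  0.006   0.0664] [-0.0061  0.0406  0.0682] [0.0087 0.1242 0.0625]
slope deg 0.62 -0.006557132161533113
top lug 6 [-0.0068  0.0259  0.1154] [-0.0075  0.027   0.1164] [0.0073 0.0054 0.0261]
```

View pics/s16b.png

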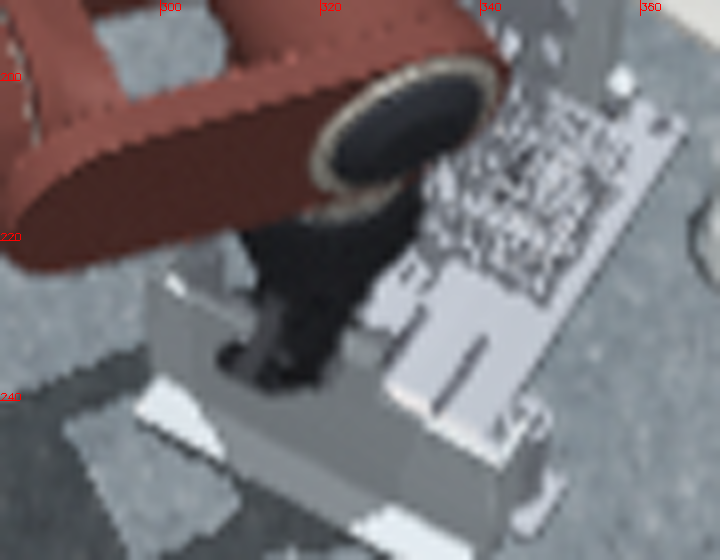

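Emit:
carry_out(moves=[[[0,0,0,0,0,0,-0.7],[0,0,0,0,0,0,-0.6],[0,0,0,0,0,0,-0.4],[0,0,0,0,0,0,-0.2],[0,0,0,0,0,0,-0.1],[0,0,0,0,0,0,-0.1],[0,0,0,0,0,0,-0.1]]])

```text
time: 21.58
tool_pos: [0.4327, -0.1412, 0.1166]
tool_rot: [-0.0, 0.999, 0.046, 0.0]
contact_force: [0.5, 0.3, 0.3]
gripper_width: 0.453
```

Emit:
carry_out(moves=[[[0,0,0,0,0,-0.2,-0.1],[0,0,0,0,0,-0.5,-0.1],[0,0,0,0,0,-0.8,-0.1],[0,0,0,0,0,-0.8,-0.1],[0,0,0,0,0,-0.8,-0.1],[0,0,0,0,0,-0.8,-0.1],[0,0,0,0,0,-0.8,0],[0,0,0,0,0,-0.5,0]]])

```text
time: 22.25
tool_pos: [0.4334, -0.1415, 0.3296]
tool_rot: [0.001, 0.999, 0.046, 0.002]
contact_force: [0.8, 0.0, 1.2]
gripper_width: 0.502
```

Emit:
carry_out(moves=[[[0,0,0,0,-0.5,0,0],[0,0,0,0,-0.8,0,0],[0,0,0,0,-0.8,0,0],[0,0,0,0,-0.8,0,0],[0,0,0,0,-0.8,0,0],[0,0,0,0,-0.8,0,0],[0,0,0,0,-0.8,0,0],[0,0,0,0,-0.8,0,0]]])

```text
time: 22.92
tool_pos: [0.4097, 0.1032, 0.3256]
tool_rot: [-0.0, 0.999, 0.046, 0.001]
contact_force: [-0.2, -0.3, -0.1]
gripper_width: 0.501
```

Emit:
carry_out(moves=[[[0,0,0,0,-0.8,0,0],[0,0,0,0,-0.4,0,0],[0,0,0,0,0,0,0],[0,0,0,0,0,0,0],[0,0,0,0,0,0,0]]])

```text
time: 23.33
tool_pos: [0.4058, 0.149, 0.325]
tool_rot: [0.0, 0.999, 0.046, 0.0]
contact_force: [0.2, -0.0, -0.1]
gripper_width: 0.5
```

Run:
```python
from h import *
print(state()["tool_pos"])
def box(q,lo,hi): return q[((q>lo)&(q<hi)).all(1)]
X=np.array([np.cos(.0925),np.sin(.0925)]); Y=np.array([-X[1],X[0]])
for n in ("side","top"):
    d=grab_frame(n); np.savez(f'pics/{n}17.npz',**d)
    crop(d,*((260,150,390,270) if n=='side' else (290,150,400,250)),f'pics/{n[0]}17.png',5)
    q=cloud(d).reshape(-1,3); r=q[:,:2]-[.5357,-.132]; L=np.c_[r@X,r@Y,q[:,2]]
    for nm,lo,hi in (("kL",(-.086,.066,.072),(-.055,.095,.1)),("kR",(-.086,-.095,.072),(-.055,-.066,.1)),("lug",(-.13,-.05,.118),(-.08,.05,.17)),("pan",(-.12,-.08,.06),(-.09,.08,.11)),("tab",(.02,-.03,.195),(.08,.03,.25)),("tray",(-.03,-.06,.025),(.09,.06,.07)),("flap",(-.01,-.006,.115),(.03,.006,.145)),("cyl",(-.08,.2,.1),(.04,.32,.25)),("beaker",(.05,-.18,.05),(.16,-.05,.11)),("flask",(-.25,-.25,.06),(-.13,-.1,.14))):
        m=box(L,lo,hi)
        if len(m): print(n,nm,len(m),((m.min(0)+m.max(0))/2).round(4),m.mean(0).round(4),np.ptp(m,0).round(4))
```

```text
[0.40584084 0.14901492 0.32504939]
side kL 40 [-0.0727  0.0817  0.086 ] [-0.0726  0.0808  0.084 ] [0.0258 0.0212 0.0274]
side kR 31 [-0.0719 -0.0785  0.0865] [-0.0717 -0.0799  0.0857] [0.0202 0.0191 0.0263]
side lug 113 [-0.1078 -0.0066  0.1364] [-0.1092 -0.0003  0.1378] [0.0138 0.0832 0.0361]
side pan 243 [-1.067e-01  1.000e-04  8.520e-02] [-0.1074 -0.0016  0.0849] [0.0094 0.1595 0.0493]
side tab 68 [ 0.0471 -0.0007  0.2097] [ 0.0455 -0.0009  0.2107] [0.0165 0.0373 0.0266]
side tray 317 [0.0484 0.0021 0.0474] [ 0.0442 -0.0001  0.045 ] [0.0765 0.0975 0.0447]
side flap 2 [ 0.0012 -0.001   0.1283] [ 0.0012 -0.001   0.1283] [0.0072 0.0001 0.0042]
side cyl 183 [-0.0029  0.26    0.1527] [-0.0054  0.2567  0.1614] [0.0322 0.0329 0.1017]
side beaker 300 [ 0.1091 -0.1161  0.0762] [ 0.1046 -0.1186  0.0713] [0.1017 0.1261 0.0522]
side flask 238 [-0.1783 -0.1479  0.0969] [-0.1817 -0.149   0.0926] [0.051  0.0511 0.0734]
top kL 29 [-0.0732  0.081   0.0878] [-0.0733  0.0803  0.0857] [0.0218 0.0193 0.0224]
top kR 35 [-0.0743 -0.079   0.0857] [-0.0737 -0.0788  0.0837] [0.0214 0.0196 0.0254]
top lug 87 [-0.1089  0.0017  0.1348] [-0.1103  0.0014  0.1414] [0.0131 0.0548 0.0329]
top pan 78 [-0.1023 -0.0009  0.0851] [-0.1092 -0.0029  0.0874] [0.0234 0.1579 0.0498]
top tab 69 [ 0.0454 -0.0003  0.2082] [ 0.0442 -0.0003  0.2116] [0.0129 0.035  0.0242]
top tray 293 [0.045  0.0004 0.0478] [0.0402 0.002  0.044 ] [0.0706 0.096  0.0435]
top flap 3 [-0.0007 -0.001   0.133 ] [-0.0007 -0.0007  0.1341] [0.0012 0.0028 0.0147]
top cyl 155 [-0.0044  0.2583  0.1509] [-0.0043  0.2584  0.1589] [0.0317 0.0305 0.0962]
top beaker 212 [ 0.1086 -0.1316  0.0722] [ 0.1028 -0.1239  0.0727] [0.101  0.096  0.0443]
top flask 169 [-0.1794 -0.1474  0.0954] [-0.1808 -0.1433  0.0927] [0.0461 0.0472 0.0702]
```

View pics/s17.png

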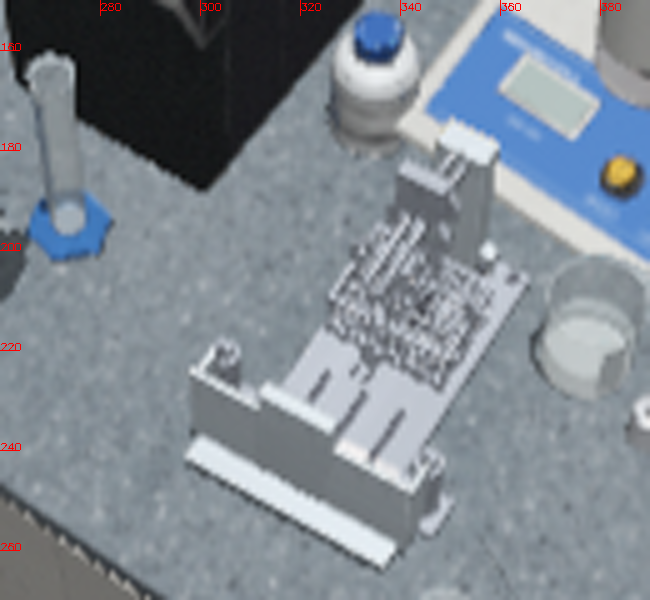

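View pics/t17.png

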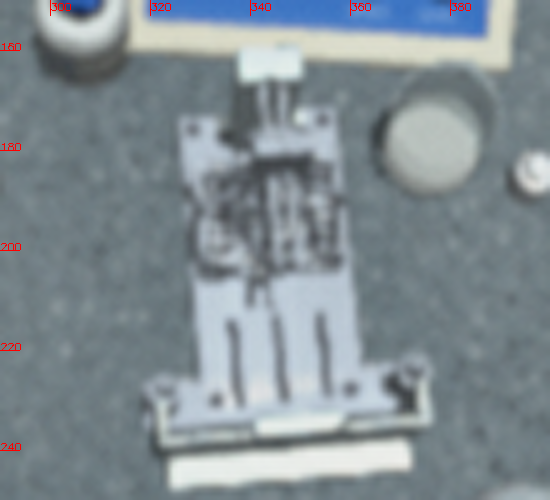

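```bash
python3 -c "
from h import *
print(ticket.job_done(), state()['time'])"
```

```text
the job is handed in; nothing more can be done
the job is handed in; nothing more can be done
```

I hung the basket on the peg and set the splash guard down over both pins, then handed the job in at about 23.4 s. No verdict is reported.

**Basket:** In both final views it hangs upright, with the tab and tray (and so the eye) about 45 mm inward of the pivot and within about 1 mm sideways. The flap is down: 2–3 depth points per view put it right under the pivot. I did not see the flap rise during insertion, because the gripper hid it.

**Guard:** I lowered it while still gripped until I felt the shoulders, and only then opened the fingers. The knuckle tops measure about 86 mm, against 85 mm when fully seated.

**Where the checks disagree:** The two views put the knuckles 2–4 mm out toward the robot from the nominal pin x. That includes the play in the holes (about 2.5 mm), the roughly 2 mm camera calibration, and my own error in locating the station. It is inside the 6 mm limit.

**Glassware and arm:** The cylinder, flask and beaker showed no visible movement. The arm was clear of everything when I handed in.

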